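Square a wooden blank in the stop corner and lay it on the tilted drilling table

ROBOT

A 6-joint arm with a two-finger parallel gripper is mounted at the origin on the work surface. World frame = base frame: x ahead of the robot, y to its left, z up, the work surface at z = 0. Lengths are in mm, angles in rad, forces in N, time in s.
With the tool pointing down it reaches from about 275 to 850 mm from the base axis. Payload 19 kg.
Tool frame: the origin (TCP) lies at the very end of the fingers, on their centre line; the grasp point (between the pads) lies 19 mm behind it; z points along the fingers, y is the direction in which the jaws open and shut (so a half turn about z gives the same grasp; the last joint's range is limited). The gripper opens to 85 mm and grips with 20 to 120 N. Pads are 22 mm wide; open, the fingers measure 114 mm over their backs; the gripper's body (76 mm by 85 mm) begins 54 mm behind the grasp point. The pads swing forward as they close: fully open they stand 13 mm farther back than shut.
Start: joints at [-1.271, 0.15, 1.437, -0, 1.554, -0.134], TCP at [241.656, -521.721, 231.267] pointing down, gripper open.
Joint ranges: [-2.8, 2.8], [-0.68, 2.1], [0.12, 2.68], [-1.39, 4.53], [0.16, 2.79], [-2.81, 2.81]. Speed limits (rad/s): [1.89, 1.89, 2.22, 3.01, 3.01, 3.01].

INTERFACE

Orientations are given as a 3x3 rotation matrix whose columns are the frame's x, y, z axes.
In Python, from plant import env gives the robot as it stands. The module is installed in compiled form; this text tells all that it offers.
- The arm moves only by the shell command python3 -m handwheel 'ROWS'. ROWS is JSON, a list of rows, each an object with "translation": the shift along the tool's x, y, z each as a share of 0.1 m, from -1 to 1, a list of three; "twist": the turn, a rotation vector about the tool's x, y, z each as a share of 90 degrees, from -1 to 1, a list of three; "jaw": the finger opening in mm, from 0 to 85.4. In form: [{"translation": [tx, ty, tz], "twist": [ax, ay, az], "jaw": jaw}, ...]. A call has 1 to 12 rows; each row is the pose to reach, as a shift and turn from the pose commanded when the call began, along the tool's axes at that moment; what a row does not reach only later rows make up. A row lasts 1/8 s, in which the tool goes at most 62.5 mm and 10.7 degrees, less where a joint would pass 70% of its speed; a pose out of reach is approached as far as the arm can. A call with a number of a shift or a turn outside -1 to 1 is refused whole. A call with a gripper value outside its range is refused whole. The fingers move at their own pace and stop on an object; the grip force is fixed at half the most. Time passes only in rows, so rows that repeat a pose let the fingers close. It gives the time, the measured TCP pose, the force and the opening at its end, in the units of the state.
- env.observe(): the state, without advancing time (a new reading comes with each control period).
- env.camera(name): name is "scene" or "top" or "wrist"; returns the picture (400x640x3 uint8, red, green, blue); there is no depth.
- env.get_calibration(name): a dict with "fov_y" (degrees; the focal length in pixels is half the picture's height over the tangent of half this angle, whatever the lens; pixels are square), "cx", "cy" (the principal point, pixels), "eye" and "orientation" of the camera in the world. Camera axes: x right, y up, looking along -z (the intrinsics and any distortion apply to the point x, -y, -z); pixel columns grow to the right and rows downward; lengths in mm; the calibration is good to about 2 mm. A picture is of the moment at which its call begins: read the wrist's pose just before it. get_calibration takes no time and is no camera call; for the wrist camera it gives the pose at the moment of the call.
- env.finish_job(): hands the job in, once; it reports no verdict.
The state is a dict: "clock": time; "joints": joint angles; "qd": joint speeds; "tau": joint torques, N m; "eef_pos": TCP position; "orientation": TCP orientation; "ft_force": force on the tool from outside, world axes, zero at the start; "ft_torque": the same for the moment, N m; "finger_gap": opening from 0.0 (shut) to 1.0 (fully open).
Only numpy, scipy, OpenCV 4.12 (cv2) and the standard library are available. Lean on these libraries where they do the work, as an engineer would, in place of code of your own. Each camera call takes 0.05 s, during which the arm holds its last target.

TASK

Slide the brown wooden blank along the white stop board, without picking it up, into the corner, so that its long edge is flush against the two aluminium back stops and its end touches the red end stop. Then grip it, lift it straight up out of the corner and lay it on the tilted drilling table without dropping it: flat on the plate, its long edge against the yellow ledges at the bottom of the slope, its ends between the two yellow cheeks. Let go of it there, and leave the table's tilt, and everything else on the bench, as they are.

Things in the scene. Friction and masses are not known exactly. Their poses are not given: they have to be found in the camera images.
- blank: Brown wooden slab, 50 (its x) x 140 (its y) x 20 mm, about 0.1 kg. Origin: centre of its underside, z up. Ends and faces alike: a half turn changes nothing. Starts flat on the stop board, 55 to 120 mm out of the corner, turned up to 0.45 rad from the board's axes
- stop_board: Fixed white board, 240 (its x, away from the robot) x 300 (y) x 18 mm high; origin: centre of underside. On it stops 12 mm high: two aluminium back stops 20 mm wide along the far (+x) side, facing -x, and a red end stop at the +y end, facing -y. Stands left or right of the robot, turned up to 0.25 rad; corner always at its +x, +y
- corner_home (a point): Where the blank's origin is when home in the corner: on the board's upper face, at x 45, y 45, z 18 mm of the board, same axes; blank's y along this y. From here, back stops' face at x = +25 mm, spanning y -150 to -35 and +35 to +90 mm (70 mm gap for a finger behind the blank's middle); end stop's face at y = +70 mm, spanning x -20 to +25 mm
- drill_table (a joint): Tilt of the drilling table's plate about its low front edge, rad: 0 is level, growing as the far edge rises. It starts anywhere from 0.42 to 0.70 and is clamped stiffly (about 6 N m to turn)
- drill_table_base: Fixed grey base; origin on the bench under the middle of the hinge line, z up, +x uphill, away from the robot. Hinge line along y, 45 mm up. Base plate x -35 to +165, 230 (y) x 12 mm; four side posts at |y| = 102 to 112 mm, up to 72 mm high. Stands left or right of the robot, turned up to 0.3 rad
- table_home (a point): Where the blank's origin is when laid home, its y along this y. On the tilted dark plate's upper face, 35 mm uphill of the hinge; x uphill along the plate, y across, z square out of it. From here: yellow ledges face uphill at x = -25 mm, |y| 44 to 84 mm (88 mm finger gap between); yellow cheeks face inwards at y = +-74 mm, x -25 to +20; all 14 mm high. Plate x -40 to +85, |y| to 98 mm
- tape_measure: Bystander, loose: grey tape measure, 62 x 30 x 58 mm. Origin under its middle. Leave alone
- offcut: Bystander, loose: dark wood offcut, 45 x 100 x 30 mm. Origin under its middle. Leave alone
- glue_bottle: Bystander, loose: white bottle with red cap, 60 mm across, 170 mm tall. Origin under its middle. Leave alone
- screwdriver: Bystander, loose: blue-handled screwdriver, 200 mm. Origin under its middle. Leave alone
- mallet: Bystander, loose: hammer with light wooden handle, 280 mm. Origin under its middle. Leave alone
- steel_rule: Bystander, loose: steel rule, 300 x 30 x 4 mm. Origin under its middle. Leave alone
Things that resemble listed ones, but are neither listed nor needed, are in the scene too. There is more than one size of the blank; the job needs the middle-sized.

How it is judged (in metres and radians):
On the way, in this order (a step that is already met when the one before it is completed fails the run):
1. the blank lies flat on the stop board, home in the corner: within 2.5 mm of home against the back stops and the end stop, square to 0.04 rad (x of blank in the frame of corner_home between -0.0025 and 0.0025 m and y of blank in the frame of corner_home between -0.0025 and 0.0025 m and z of blank in the frame of corner_home below 0.003 m and angle between the y axis of blank and the y axis of corner_home, either way round below 0.04 rad), for 0.3 s.
2. the blank is gripped and lifted at least 30 mm off the stop board out of the corner (z of blank in the frame of corner_home above 0.03 m and contact force between the fingers and blank above 1 N), for 0.1 s.
At the end, for the whole second after the job is handed in: The blank lies at rest, released, on the tilted plate: its origin within 4 mm of home along the slope (against the ledges), 6 mm across (between the cheeks) and 3 mm off the plate, parallel to the ledges and flat on the plate to 0.06 rad (x of blank in the frame of table_home between -0.004 and 0.004 m and y of blank in the frame of table_home between -0.006 and 0.006 m and z of blank in the frame of table_home between -0.003 and 0.003 m and angle between the y axis of blank and the y axis of table_home, either way round below 0.06 rad and angle between the z axis of blank and the z axis of table_home, either way round below 0.06 rad and linear speed of blank below 0.01 m/s and contact force between the fingers and blank below 0.1 N); the robot touches nothing.
It fails at once if the blank is picked up off the stop board (7 to 20 mm up) while more than 35 mm away from its corner (z of blank in the frame of corner_home between 0.007 and 0.02 m and x of blank in the frame of corner_home between -0.18 and 0.1 m and y of blank in the frame of corner_home between -0.2 and 0.12 m and horizontal distance between blank and corner_home above 0.035 m).
It fails at once if the blank is dropped or thrown (faster than 0.6 m/s with no finger on it) (linear speed of blank above 0.6 m/s and contact force between the fingers and blank below 0.1 N).
It fails at once if the drilling table's tilt is changed (its plate moved more than 6 mm) (distance of table_home from where it was at the start of the episode above 0.006 m).
It fails at once if a bystander is moved more than 30 mm (distance of any of tape_measure, offcut, glue_bottle, screwdriver, mallet, steel_rule from where it was at the start of the episode above 0.03 m).
It also fails if it takes over 64 s, if anything falls off the work surface, if the arm or the gripper's body presses on something with over 40 N, if the wrist force passes 120 N, or if a joint passes its speed limit or range.

## Working session

There is one attempt and no reset: what is moved stays moved. The work goes in short steps, Python scripts to look and compute and a shell command to move; the robot and the scene stay as the last step left them, time stands still between calls to the robot, and variables do not carry over. Pictures are saved under pics/ and viewed, and the job is handed in when it is done.

```bash
mkdir -p pics; ls; python3 - <<'E'
from plant import env
import cv2
s=env.observe(); print(s)
for n in ["scene","top","wrist"]:
    c=env.get_calibration(n); print(n,c)
    im=env.camera(n); cv2.imwrite(f"pics/{n}0.png",im[:,:,::-1])
E
```

```text
pics
{'clock': 0.0, 'joints': array([-1.27103644e+00,  1.50953844e-01,  1.43801815e+00, -2.63074397e-05,
        1.55378850e+00, -1.33984100e-01]), 'qd': array([-5.47241306e-04,  1.17623478e-03, -4.32058555e-04, -5.97603914e-06,
       -4.63727337e-04, -6.49599801e-04]), 'tau': array([-2.57394255e-03, -7.13057685e+01, -5.70868349e+01, -3.29479872e-04,
        8.98807368e-03, -2.98654413e-05]), 'eef_pos': array([ 241.56613651, -521.52845841,  230.70018306]), 'orientation': array([[ 9.07398452e-01,  4.20271237e-01, -3.69984082e-04],
       [ 4.20271379e-01, -9.07397785e-01,  1.10799892e-03],
       [ 1.29937341e-04, -1.16089023e-03, -9.99999318e-01]]), 'ft_force': array([-0.83403967,  0.20823994, -0.31165804]), 'ft_torque': array([0.00302028, 0.08601441, 0.03680911]), 'finger_gap': 1.0011111600120708}
scene {'fov_y': 55.35145622689853, 'cx': 316.76366642930753, 'cy': 200.83832494612693, 'eye': array([1135.34483608,  445.83306243, 1073.10370495]), 'orientation': array([[-0.55488633, -0.66048503,  0.50582673],
       [ 0.83192279, -0.4387998 ,  0.33964572],
       [-0.00237425,  0.60927355,  0.79295656]])}
top {'fov_y': 48.630346891686244, 'cx': 318.06211106792233, 'cy': 192.89109698815946, 'eye': array([ 404.83151525,   11.56205689, 1676.24891961]), 'orientation': array([[-0.03004932,  0.99750003, -0.0639588 ],
       [-0.9995122 , -0.03053135, -0.00657236],
       [-0.00850868,  0.06373011,  0.9979309 ]])}
wrist {'fov_y': 64.18372911703796, 'cx': 317.98262047330184, 'cy': 200.29884613567057, 'eye': array([ 309.62774499, -488.41508985,  373.42109763]), 'orientation': array([[ 4.20286070e-01,  8.66709650e-01,  2.68652195e-01],
       [-9.07391546e-01,  4.01589397e-01,  1.23961844e-01],
       [-4.48946408e-04, -2.95872167e-01,  9.55227438e-01]])}
```

View pics/scene0.png

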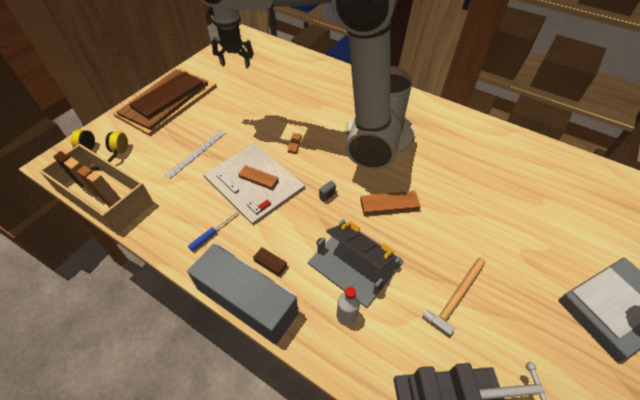

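View pics/top0.png

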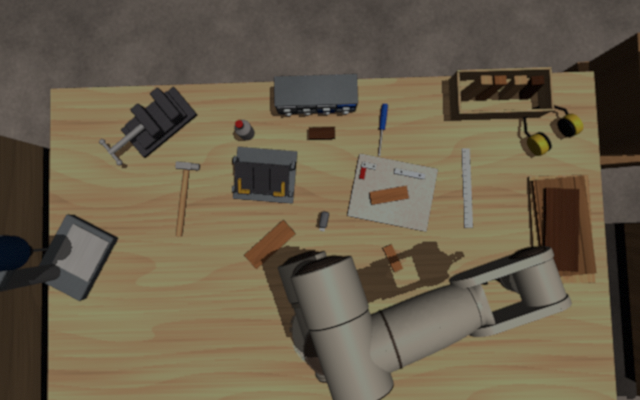

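View pics/wrist0.png

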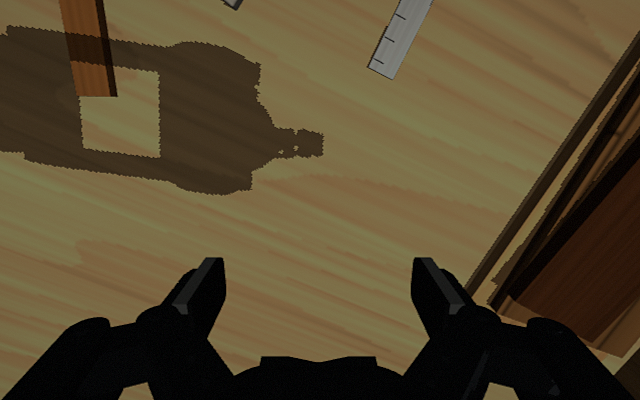

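The scene view shows the stop board with the blank around (255,180) and the drilling table around (360,255). In the top view they are at (392,193) and (265,175). I'll take a coarse measurement from the top camera, then use the wrist camera over each one.

```bash
cat > h.py <<'E'
import numpy as np, cv2
from plant import env
def foc(c): return 200/np.tan(np.radians(c["fov_y"])/2)
def ray(c,uv):
    uv=np.atleast_2d(np.asarray(uv,float)); f=foc(c)
    d=np.stack([(uv[:,0]-c["cx"])/f,-(uv[:,1]-c["cy"])/f,-np.ones(len(uv))],1)
    return d@np.array(c["orientation"]).T
def onplane(c,uv,z):
    d=ray(c,uv); e=np.array(c["eye"]); return e+d*((z-e[2])/d[:,2])[:,None]
def proj(c,P):
    P=np.atleast_2d(P); q=(P-np.array(c["eye"]))@np.array(c["orientation"]); f=foc(c)
    return np.stack([c["cx"]+f*q[:,0]/-q[:,2], c["cy"]-f*q[:,1]/-q[:,2]],1)
def snap(n,name):
    c=env.get_calibration(n); im=env.camera(n)[:,:,::-1].copy(); cv2.imwrite(f"pics/{name}.png",im)
    return c,im
def rel(target_pos,target_R=None):
    """shift (share of 0.1m) & twist in current measured tool frame"""
    from scipy.spatial.transform import Rotation as Ro
    s=env.observe(); R=s["orientation"]
    t=R.T@(np.array(target_pos)-s["eef_pos"])/100
    w=Ro.from_matrix(R.T@target_R).as_rotvec()/(np.pi/2) if target_R is not None else None
    return t,w
E
python3 - <<'E'
from h import *
c=env.get_calibration("top")
print(onplane(c,[[363,155],[436,168],[428,229],[348,215]],18).round())
print("blank",onplane(c,[[370,191],[407,186],[409,200],[372,205]],38).round())
print("table base",onplane(c,[[236,149],[297,149],[295,201],[234,201]],12).round())
print("others",onplane(c,[[323,219],[394,259],[270,244],[321,133],[243,130],[384,115],[185,200],[466,188]],20).round())
im=cv2.imread("pics/top0.png"); cv2.imwrite("pics/topz.png",cv2.resize(im[100:300,210:480],None,fx=2.9,fy=2.9,interpolation=cv2.INTER_CUBIC))
E
```

```text
[[ 649. -151.   18.]
 [ 591. -423.   18.]
 [ 364. -383.   18.]
 [ 425.  -87.   18.]]
blank [[ 511. -170.   38.]
 [ 525. -308.   38.]
 [ 473. -313.   38.]
 [ 459. -176.   38.]]
table base [[688. 329.  12.]
 [681.  97.  12.]
 [484. 110.  12.]
 [491. 340.  12.]]
others [[ 413.    7.   20.]
 [ 257. -252.   20.]
 [ 326.  207.   20.]
 [ 738.    5.   20.]
 [ 758.  300.   20.]
 [ 799. -236.   20.]
 [ 500.  523.   20.]
 [ 512. -531.   20.]]
```

View pics/topz.png

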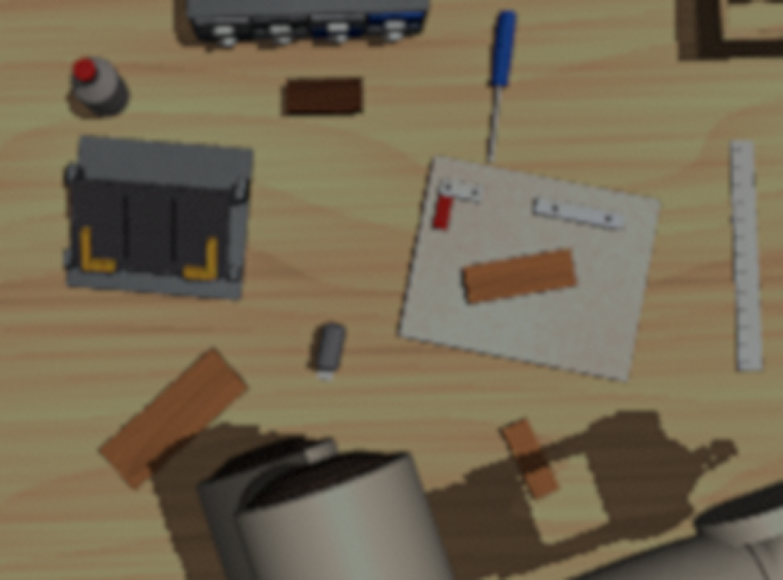

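The blank is the mid-sized one on the board, with the board at a yaw of about -0.19. I'll move the wrist camera over it.

```bash
python3 -m handwheel '[{"translation":[0.6,-0.25,-0.3],"twist":[0,0,0],"jaw":85},{"translation":[1,-0.43,-0.5],"twist":[0,0,0],"jaw":85},{"translation":[1,-0.43,-0.5],"twist":[0,0,0],"jaw":85}]'
python3 -m handwheel '[{"translation":[0.6,-0.25,0],"twist":[0,0,0],"jaw":85},{"translation":[1,-0.43,0],"twist":[0,0,0],"jaw":85},{"translation":[1,-0.43,0],"twist":[0,0,0],"jaw":85}]'
python3 -m handwheel '[{"translation":[0.6,-0.2,0],"twist":[0,0,-0.12],"jaw":85},{"translation":[1,-0.43,0],"twist":[0,0,-0.24],"jaw":85},{"translation":[1,-0.43,0],"twist":[0,0,-0.36],"jaw":85},{"translation":[1,-0.43,0],"twist":[0,0,-0.48],"jaw":85},{"translation":[1,-0.43,0],"twist":[0,0,-0.6],"jaw":85},{"translation":[1,-0.43,0],"twist":[0,0,-0.6],"jaw":85},{"translation":[1,-0.43,0],"twist":[0,0,-0.6],"jaw":85}]'
python3 - <<'E'
from h import *
c,im=snap("wrist","w1"); print(env.observe()["joints"],env.observe()["eef_pos"])
E
```

```text
clock: 0.52
eef_pos: [316.4, -438.9, 283.4]
orientation: [[0.906, 0.423, 0.002], [0.423, -0.906, -0.002], [0.001, 0.003, -1.0]]
ft_force: [-0.2, -0.3, -1.0]
finger_gap: 0.996
clock: 0.9
eef_pos: [388.2, -358.0, 280.9]
orientation: [[0.906, 0.423, -0.0], [0.423, -0.906, 0.001], [0.0, -0.001, -1.0]]
ft_force: [0.4, -0.8, -0.3]
finger_gap: 0.996
clock: 1.78
eef_pos: [459.3, -279.1, 281.0]
orientation: [[0.198, 0.98, -0.0], [0.98, -0.198, 0.0], [0.0, -0.001, -1.0]]
ft_force: [-1.2, 1.5, -0.6]
finger_gap: 0.998
[-6.89121197e-01  6.02313777e-02  1.43728434e+00 -2.08376839e-05
  1.64443738e+00 -4.90297046e-01] [ 459.4264036  -279.00461984  281.09479406]
```

View pics/w1.png

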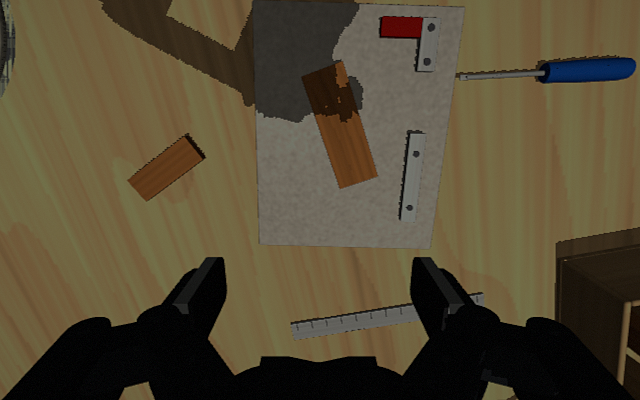

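The wrist view shows the board with the red end stop at (400,27), the back stops at (426,45) and (410,175), and the blank from (322,68) to (358,182). I'll zoom in to get accurate corners.

```bash
python3 - <<'E'
import cv2,numpy as np
im=cv2.imread("pics/w1.png"); z=cv2.resize(im[0:200,270:470],None,fx=3,fy=3,interpolation=cv2.INTER_CUBIC)
z=np.clip(z.astype(float)*1.7,0,255).astype(np.uint8); cv2.imwrite("pics/w1z.png",z)
E
```

```text
(no output)
```

View pics/w1z.png

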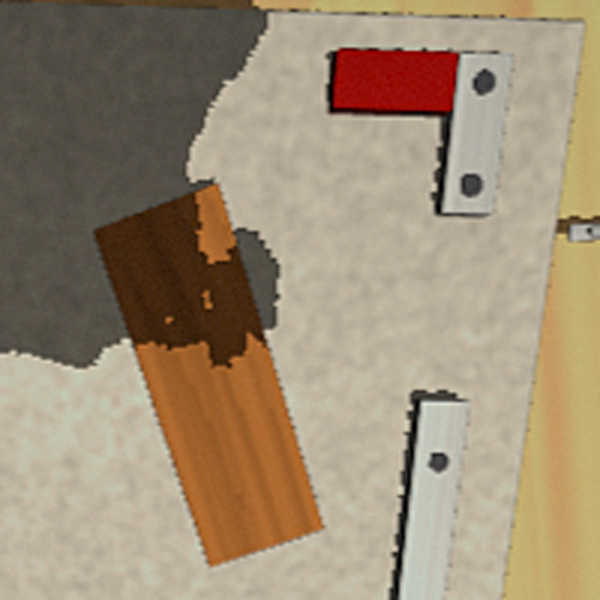

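```bash
cat > fit.py <<'E'
from h import *
def rect(c,mask,z):
    """min area rect of the mask in plane z; centre, long-axis yaw, size"""
    cs,_=cv2.findContours(mask.astype(np.uint8),cv2.RETR_EXTERNAL,cv2.CHAIN_APPROX_NONE)
    k=max(cs,key=cv2.contourArea)[:,0,:]
    P=onplane(c,k,z)[:,:2].astype(np.float32)
    r=cv2.minAreaRect(P); b=cv2.boxPoints(r)
    e=b[1]-b[0]; g=b[2]-b[1]; L=e if np.hypot(*e)>np.hypot(*g) else g
    L=L*np.sign(L[1]); return np.array(r[0]),np.arctan2(-L[0],L[1]),sorted(r[1])
E
python3 - <<'E'
from fit import *
im=cv2.imread("pics/w1.png"); c=env.get_calibration("wrist"); hsv=cv2.cvtColor(im,cv2.COLOR_BGR2HSV)
h,s,v=cv2.split(hsv)
roi=np.zeros(h.shape,bool); roi[50:200,290:390]=1
bl=(s>130)&(h<20)&roi
print("blank",rect(c,bl,38))
print(cv2.imwrite("pics/m.png",bl.astype(np.uint8)*255))
roi=np.zeros(h.shape,bool); roi[0:60,360:440]=1
print("red",rect(c,((h<5)|(h>175))&(s>200)&(v>100)&roi,30))
board=((s<70)&(v>40)).astype(np.uint8); board=cv2.morphologyEx(board,cv2.MORPH_CLOSE,np.ones((5,5))); board[:, :250]=0; board[255:]=0;board[:,466:]=0
# right edge, bottom edge line fit, in plane z=18
R=[];B=[];T=[]
for r in range(20,235,3):
    u=np.where(board[r]>0)[0]; R.append((u.max()+.5,r))
for col in range(275,420,3):
    u=np.where(board[:,col]>0)[0]; B.append((col,u.max()+.5))
for nm,p in(("R",R),("B",B)):
    W=onplane(c,p,18)[:,:2].astype(np.float32)
    l=cv2.fitLine(W,cv2.DIST_HUBER,0,.01,.01).ravel(); print(nm,l, "yaw", np.arctan(-l[0]/l[1]) if nm=="R" else np.arctan(l[1]/l[0]))
print("corners z18",onplane(c,[[270+584/3,21/3],[431,248],[260,243]],18).round(1))
print("red edge z30",onplane(c,[[270+331/3,107/3],[270+452/3,112/3]],30).round(1))
print("back edge z30",onplane(c,[[270+452/3,112/3],[270+442/3,212/3],[270+414/3,400/3],[270+398/3,600/3]],30).round(1))
E
```

```text
blank (array([ 494.39099121, -238.63220215]), np.float32(0.14045382), [49.50302505493164, 139.0289764404297])
TrueTraceback (most recent call last):
  File "<stdin>", line 9, in <module>
  File "fit.py", line 5, in rect
    k=max(cs,key=cv2.contourArea)[:,0,:]
      ~~~^^^^^^^^^^^^^^^^^^^^^^^^
ValueError: max() iterable argument is empty
```

View pics/m.png

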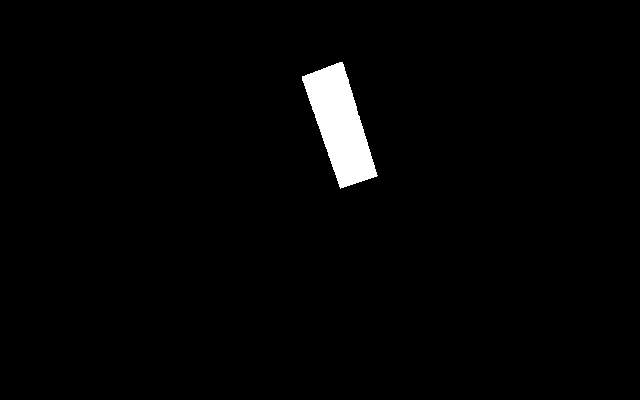

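```bash
python3 - <<'E'
from fit import *
im=cv2.imread("pics/w1.png"); c=env.get_calibration("wrist"); hsv=cv2.cvtColor(im,cv2.COLOR_BGR2HSV)
h,s,v=cv2.split(hsv)
roi=np.zeros(h.shape,bool); roi[0:60,360:440]=1
print("red",rect(c,((h<5)|(h>175))&(s>200)&(v>80)&roi,30))
board=((s<75)&(v>30)).astype(np.uint8); board=cv2.morphologyEx(board,cv2.MORPH_CLOSE,np.ones((5,5))); board[:, :250]=0; board[255:]=0;board[:,466:]=0
R=[];B=[]
for r in range(90,235,3):
    u=np.where(board[r]>0)[0]; R.append((u.max()+.5,r))
for col in range(275,420,3):
    u=np.where(board[:,col]>0)[0]; B.append((col,u.max()+.5))
for nm,p in(("R",R),("B",B)):
    W=onplane(c,p,18)[:,:2].astype(np.float32)
    l=cv2.fitLine(W,cv2.DIST_HUBER,0,.01,.01).ravel(); print(nm,l, "yaw", np.arctan(-l[0]/l[1]) if nm=="R" else np.arctan(l[1]/l[0]))
print("corners z18",onplane(c,[[270+584/3,21/3],[431,248],[260,243]],18).round(1))
print("red edge z30",onplane(c,[[270+331/3,107/3],[270+452/3,112/3]],30).round(1))
print("back edge z30",onplane(c,[[270+455/3,112/3],[270+442/3,212/3],[270+414/3,400/3],[270+398/3,600/3]],30).round(1))
E
```

```text
red (array([ 579.84399414, -144.12748718]), np.float32(1.3433794), [18.827669143676758, 42.82442855834961])
R [ 2.2382152e-01  9.7463018e-01  6.1540753e+02 -3.1026868e+02] yaw -0.22573371
B [ 9.7351980e-01 -2.2860259e-01  4.8116489e+02 -4.0267761e+02] yaw -0.23064204
corners z18 [[ 655.2 -137.    18. ]
 [ 590.1 -426.7   18. ]
 [ 357.8 -372.    18. ]]
red edge z30 [[ 555.8 -148.8   30. ]
 [ 599.7 -159.3   30. ]]
back edge z30 [[ 600.8 -159.5   30. ]
 [ 592.4 -193.1   30. ]
 [ 573.7 -261.5   30. ]
 [ 557.2 -344.6   30. ]]
```

Results:
- Board yaw: about -0.228.
- Corner home: about (560.3, -221.5), with the board corners and the stops agreeing.
- Blank: (494.4, -238.6), yaw 0.140.

Next I'll go over the blank, line up and descend.

```bash
python3 -m handwheel '[{"translation":[0.46,0.26,0.5],"twist":[0,0,-0.11],"jaw":85},{"translation":[0.46,0.26,1],"twist":[0,0,-0.216],"jaw":85},{"translation":[0.46,0.26,1],"twist":[0,0,-0.216],"jaw":85},{"translation":[0.46,0.26,1],"twist":[0,0,-0.216],"jaw":85}]'
python3 -m handwheel '[{"translation":[0,0,0.5],"twist":[0,0,0],"jaw":85},{"translation":[0,0,0.9],"twist":[0,0,0],"jaw":85},{"translation":[0,0,0.9],"twist":[0,0,0],"jaw":85}]'
python3 - <<'E'
from h import *
c,im=snap("wrist","w2"); print(env.observe()["eef_pos"],rel([494.4,-238.6,17]))
E
```

```text
clock: 2.33
eef_pos: [494.4, -239.3, 183.5]
orientation: [[-0.139, 0.99, 0.002], [0.99, 0.139, -0.001], [-0.001, 0.001, -1.0]]
ft_force: [0.3, -0.4, 0.7]
finger_gap: 0.997
clock: 2.7
eef_pos: [493.6, -238.9, 91.5]
orientation: [[-0.141, 0.99, -0.001], [0.99, 0.141, 0.001], [0.001, -0.001, -1.0]]
ft_force: [-0.7, 0.4, 1.3]
finger_gap: 0.994
[ 494.48392532 -239.37684583   93.31417303] (array([ 8.44749916e-03, -4.27859811e-04,  7.63134857e-01]), None)
```

View pics/w2.png

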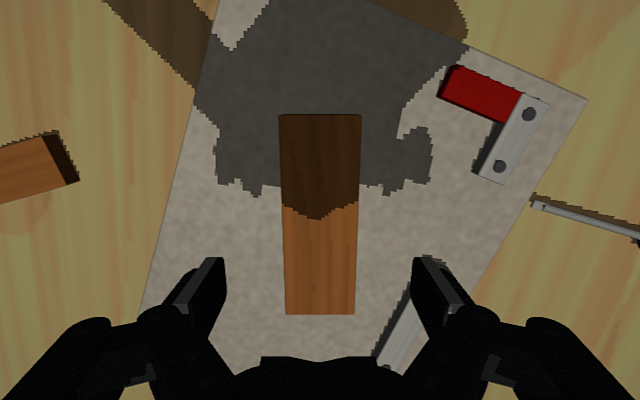

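The jaws straddle the blank at (320,215), square and centred. I'll descend and grip.

```bash
python3 - <<'E'
from h import *
c=env.get_calibration("wrist")
print(onplane(c,[[503,123]],30), onplane(c,[[587,99]],18),onplane(c,[[440,97]],30))
E
python3 -m handwheel '[{"translation":[0,0,0.5],"twist":[0,0,0],"jaw":85},{"translation":[0,0,0.75],"twist":[0,0,0],"jaw":85},{"translation":[0,0,0.75],"twist":[0,0,0],"jaw":85}]'
python3 -m handwheel '[{"translation":[0,0,0],"twist":[0,0,0],"jaw":60},{"translation":[0,0,0],"twist":[0,0,0],"jaw":55},{"translation":[0,0,0],"twist":[0,0,0],"jaw":45},{"translation":[0,0,0],"twist":[0,0,0],"jaw":45},{"translation":[0,0,0],"twist":[0,0,0],"jaw":45},{"translation":[0,0,0],"twist":[0,0,0],"jaw":45}]'
python3 - <<'E'
from h import *
c,im=snap("wrist","w3");c,im=snap("scene","s3"); cv2.imwrite("pics/s3.png",cv2.resize(im[80:280,150:400],None,fx=3,fy=3))
E
```

```text
[[ 600.3828493  -159.49770345   30.        ]] [[ 656.82105531 -136.8357442    18.        ]] [[ 557.10693382 -149.94076516   30.        ]]
clock: 3.12
eef_pos: [494.6, -239.1, 17.7]
orientation: [[-0.143, 0.99, 0.001], [0.99, 0.143, -0.0], [-0.0, 0.001, -1.0]]
ft_force: [0.8, -0.2, -0.0]
finger_gap: 0.997
clock: 3.88
eef_pos: [494.8, -239.0, 18.2]
orientation: [[-0.144, 0.99, 0.002], [0.99, 0.144, -0.001], [-0.002, 0.002, -1.0]]
ft_force: [-3.1, 0.8, 13.9]
finger_gap: 0.574
```

View pics/w3.png

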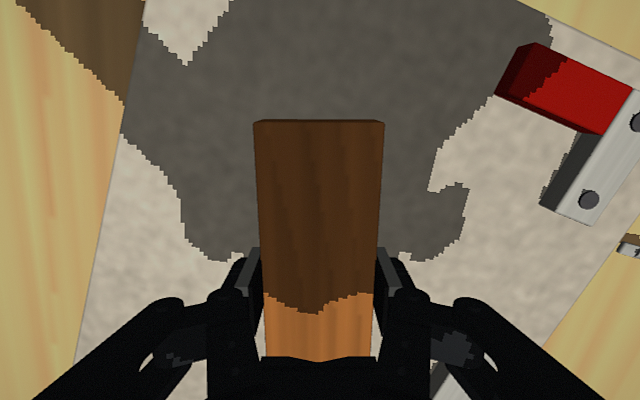

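View pics/s3.png

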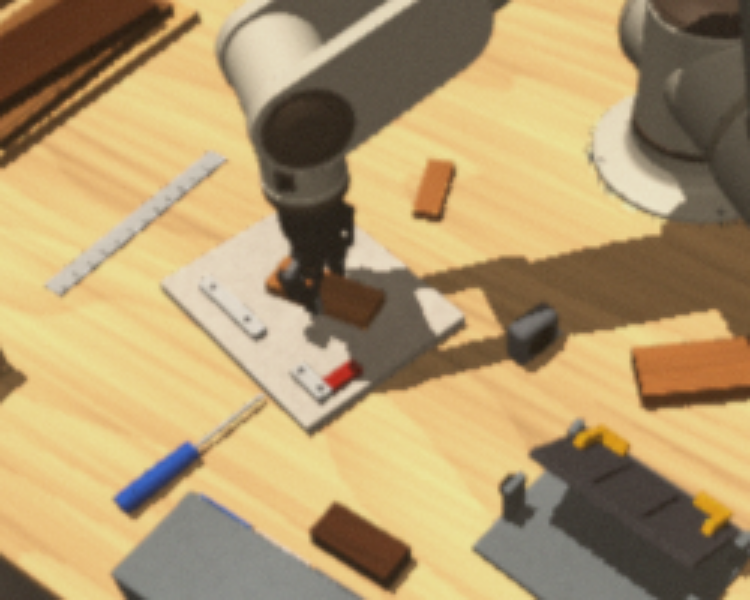

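Gripped, with the gap matching 50 mm. Next I'll find where the blank sits in the hand and work out the slide.

```bash
cat >> h.py <<'E'
HOME=np.array([560.2,-221.9]); BY=-0.228
UX=np.array([np.cos(BY),np.sin(BY)]); UY=np.array([-np.sin(BY),np.cos(BY)])
def Rz(yaw): # tool down, tool x = rotated +y by yaw
    ux=np.array([np.cos(yaw),np.sin(yaw),0]); uy=np.array([-np.sin(yaw),np.cos(yaw),0])
    return np.stack([uy,ux,[0,0,-1]],1)
E
python3 - <<'E'
from h import *
c=env.get_calibration("wrist"); s=env.observe(); print(s["eef_pos"],s["ft_force"])
R=s["orientation"]
for p in ([254,121],[384,121]):
    print((R.T@(onplane(c,[p],38)[0]-s["eef_pos"])).round(1))
for p in ([602,134],[494,96]):
    print(onplane(c,[p],30).round(1))
t=HOME-10*UX-10*UY
print(rel([*t,18],Rz(BY)))
E
```

```text
[ 494.7995213  -238.95916918   18.20547743] [-2.92805959  1.3368916  15.22624693]
[ 70.3 -24.5 -19.9]
[ 70.3  24.1 -19.9]
[[ 598.6 -158.5   30. ]]
[[ 550.8 -150.7   30. ]]
(array([0.01785006, 0.54221406, 0.00298336]), array([0.00129832, 0.00078762, 0.23719363]))
```

```bash
python3 -m handwheel '[{"translation":[0,0.05,0],"twist":[0,0,0.06],"jaw":45},{"translation":[0,0.15,0],"twist":[0,0,0.12],"jaw":45},{"translation":[0,0.25,0],"twist":[0,0,0.18],"jaw":45},{"translation":[0,0.35,0],"twist":[0,0,0.237],"jaw":45},{"translation":[0.018,0.45,0],"twist":[0,0,0.237],"jaw":45},{"translation":[0.018,0.54,0],"twist":[0,0,0.237],"jaw":45},{"translation":[0.018,0.54,0],"twist":[0,0,0.237],"jaw":45}]'
python3 - <<'E'
from h import *
c,im=snap("wrist","w4"); s=env.observe()
d=s["eef_pos"][:2]-HOME; print(d@UX,d@UY,s["eef_pos"],s["ft_force"]); print(rel([*HOME,18],Rz(BY)))
E
```

```text
clock: 4.85
eef_pos: [548.5, -229.5, 18.2]
orientation: [[0.225, 0.974, 0.003], [0.974, -0.225, -0.002], [-0.001, 0.003, -1.0]]
ft_force: [1.1, -0.6, 10.7]
finger_gap: 0.572
-9.642557671021533 -10.059862680460332 [ 548.53315973 -229.52001272   18.2589532 ] [ 2.3754243  -0.79911926  9.77864522]
(array([0.10055609, 0.0964639 , 0.00280522]), array([0.00205086, 0.00060139, 0.00029759]))
```

View pics/w4.png

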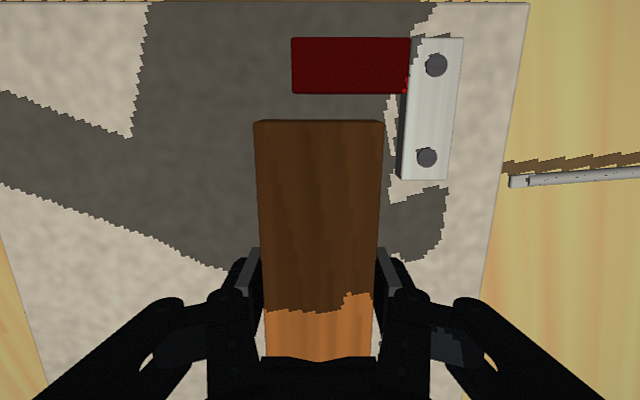

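The blank is square to the stops, about 10 mm short in both x and y. I'll creep in until the force shows contact.

```bash
python3 -m handwheel '[{"translation":[0.03,0.03,0],"twist":[0,0,0],"jaw":45},{"translation":[0.075,0.07,0],"twist":[0,0,0],"jaw":45},{"translation":[0.075,0.07,0],"twist":[0,0,0],"jaw":45},{"translation":[0.075,0.07,0],"twist":[0,0,0],"jaw":45}]'
python3 -m handwheel '[{"translation":[0,0.005,0],"twist":[0,0,0],"jaw":45},{"translation":[0,0.01,0],"twist":[0,0,0],"jaw":45},{"translation":[0,0.01,0],"twist":[0,0,0],"jaw":45}]'
python3 -m handwheel '[{"translation":[0,0.005,0],"twist":[0,0,0],"jaw":45},{"translation":[0,0.01,0],"twist":[0,0,0],"jaw":45},{"translation":[0,0.01,0],"twist":[0,0,0],"jaw":45}]'
python3 - <<'E'
from h import *
s=env.observe()
d=s["eef_pos"][:2]-HOME; f=s["ft_force"]; print(d@UX,d@UY,s["eef_pos"],f[:2]@UX,f[:2]@UY,f[2]); print(rel([*HOME,18],Rz(BY)))
E
```

```text
clock: 5.4
eef_pos: [556.7, -223.9, 18.2]
orientation: [[0.226, 0.974, 0.003], [0.974, -0.226, -0.002], [-0.001, 0.003, -1.0]]
ft_force: [-0.5, -1.8, 10.9]
finger_gap: 0.571
clock: 5.78
eef_pos: [556.8, -223.9, 18.2]
orientation: [[0.226, 0.974, 0.001], [0.974, -0.226, -0.001], [-0.001, 0.001, -1.0]]
ft_force: [-10.6, 0.2, 17.4]
finger_gap: 0.571
clock: 6.15
eef_pos: [557.7, -224.0, 18.2]
orientation: [[0.226, 0.974, 0.0], [0.974, -0.226, -0.001], [-0.001, 0.0, -1.0]]
ft_force: [-11.6, 0.3, 17.5]
finger_gap: 0.564
-2.0031181350092955 -2.63204135125223 [ 557.65380214 -224.01116092   18.16978897] -11.351313302018005 -2.3299351374668906 17.546503486206554
(array([0.02631374, 0.02004094, 0.00168616]), array([0.00030521, 0.00051618, 0.00025566]))
```

```bash
python3 -m handwheel '[{"translation":[0,0.005,0],"twist":[0,0,0],"jaw":45},{"translation":[0,0.01,0],"twist":[0,0,0],"jaw":45},{"translation":[0,0.01,0],"twist":[0,0,0],"jaw":45}]'
python3 -m handwheel '[{"translation":[0.01,0,0],"twist":[0,0,0],"jaw":45},{"translation":[0.015,0,0],"twist":[0,0,0],"jaw":45},{"translation":[0.015,0,0],"twist":[0,0,0],"jaw":45}]'
python3 - <<'E'
from h import *
s=env.observe()
d=s["eef_pos"][:2]-HOME; f=s["ft_force"]; print(d@UX,d@UY,s["eef_pos"],f[:2]@UX,f[:2]@UY,f[2]); print(rel([*HOME,18],Rz(BY)))
c,im=snap("wrist","w5"); 
z=cv2.resize(im[0:260,220:480],None,fx=2.3,fy=2.3,interpolation=cv2.INTER_CUBIC)
cv2.imwrite("pics/w5z.png",np.clip(z.astype(float)*2,0,255).astype(np.uint8))
E
```

```text
clock: 6.52
eef_pos: [558.6, -224.2, 18.2]
orientation: [[0.226, 0.974, 0.0], [0.974, -0.226, -0.001], [-0.001, 0.001, -1.0]]
ft_force: [-10.7, 1.7, 17.3]
finger_gap: 0.575
clock: 6.9
eef_pos: [559.5, -223.5, 18.2]
orientation: [[0.226, 0.974, 0.002], [0.974, -0.226, -0.002], [-0.002, 0.002, -1.0]]
ft_force: [-5.1, -5.1, 11.9]
finger_gap: 0.569
-0.29935781464006006 -1.6794597828848428 [ 559.52878159 -223.46833227   18.2242394 ] -3.84875128668965 -6.129138793505559 11.931173947801922
(array([0.0167976 , 0.00299383, 0.00221946]), array([0.00137228, 0.00111397, 0.00019182]))
```

View pics/w5z.png

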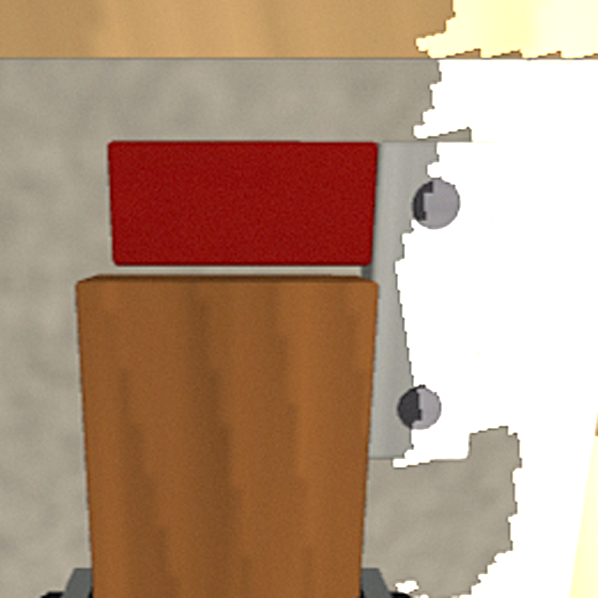

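```bash
python3 - <<'E'
from h import *
c=env.get_calibration("wrist")
def f(p,z):
    w=onplane(c,[[220+p[0]/2.3,p[1]/2.3]],z)[0][:2]-HOME; return (w@UX).round(1),(w@UY).round(1)
print("red edge",f((115,265),30),f((372,265),30)); print("blank end",f((78,283),38),f((377,283),38)); print("junction",f((372,265),30))
E
python3 -m handwheel '[{"translation":[0.005,0,0],"twist":[0,0,0],"jaw":45},{"translation":[0.01,0,0],"twist":[0,0,0],"jaw":45},{"translation":[0.01,0,0],"twist":[0,0,0],"jaw":45}]'
python3 -m handwheel '[{"translation":[0.005,0,0],"twist":[0,0,0],"jaw":45},{"translation":[0.01,0,0],"twist":[0,0,0],"jaw":45},{"translation":[0.01,0,0],"twist":[0,0,0],"jaw":45}]'
python3 -m handwheel '[{"translation":[0,0.005,0],"twist":[0,0,0],"jaw":45},{"translation":[0,0.01,0],"twist":[0,0,0],"jaw":45},{"translation":[0,0.01,0],"twist":[0,0,0],"jaw":45}]'
python3 - <<'E'
from h import *
s=env.observe()
d=s["eef_pos"][:2]-HOME; f=s["ft_force"]; print(d@UX,d@UY,s["eef_pos"],f[:2]@UX,f[:2]@UY,f[2]); print(rel([*HOME,18],Rz(BY)))
E
```

```text
red edge (np.float64(-20.4), np.float64(70.1)) (np.float64(23.9), np.float64(70.1))
blank end (np.float64(-25.4), np.float64(67.6)) (np.float64(23.3), np.float64(67.6))
junction (np.float64(23.9), np.float64(70.1))
clock: 7.32
eef_pos: [559.8, -222.7, 18.2]
orientation: [[0.226, 0.974, 0.002], [0.974, -0.226, -0.003], [-0.002, 0.002, -1.0]]
ft_force: [-3.2, -6.5, 10.9]
finger_gap: 0.575
clock: 7.7
eef_pos: [560.1, -221.8, 18.3]
orientation: [[0.226, 0.974, 0.002], [0.974, -0.226, -0.003], [-0.002, 0.003, -1.0]]
ft_force: [-4.2, -7.3, 10.5]
finger_gap: 0.57
clock: 8.07
eef_pos: [560.1, -221.8, 18.2]
orientation: [[0.226, 0.974, -0.0], [0.974, -0.226, -0.002], [-0.002, 0.0, -1.0]]
ft_force: [-13.3, -4.7, 17.3]
finger_gap: 0.571
-0.09547614365786157 0.10347709540181817 [ 560.13038364 -221.7776204    18.20363075] -11.891357470987295 -7.549233838152158 17.2643028106798
(array([-0.00103111,  0.00095365,  0.00203868]), array([0.00020879, 0.00127059, 0.00027213]))
```

```bash
python3 -m handwheel '[{"translation":[0,0.005,0],"twist":[0,0,0],"jaw":45},{"translation":[0,0.01,0],"twist":[0,0,0],"jaw":45},{"translation":[0,0.01,0],"twist":[0,0,0],"jaw":45}]'
python3 -m handwheel '[{"translation":[0.005,0,0],"twist":[0,0,0],"jaw":45},{"translation":[0.01,0,0],"twist":[0,0,0],"jaw":45},{"translation":[0.01,0,0],"twist":[0,0,0],"jaw":45}]'
python3 - <<'E'
from h import *
s=env.observe()
d=s["eef_pos"][:2]-HOME; f=s["ft_force"]; print(d@UX,d@UY,s["eef_pos"],f[:2]@UX,f[:2]@UY,f[2]); print(rel([*HOME,18],Rz(BY)))
c,im=snap("wrist","w6"); 
z=cv2.resize(im[0:260,220:480],None,fx=2.3,fy=2.3,interpolation=cv2.INTER_CUBIC)
cv2.imwrite("pics/w6z.png",np.clip(z.astype(float)*2,0,255).astype(np.uint8))
E
```

```text
clock: 8.45
eef_pos: [560.2, -221.8, 18.2]
orientation: [[0.226, 0.974, -0.002], [0.974, -0.226, -0.001], [-0.002, -0.002, -1.0]]
ft_force: [-24.7, -3.1, 24.1]
finger_gap: 0.576
clock: 8.82
eef_pos: [560.2, -221.7, 18.2]
orientation: [[0.226, 0.974, -0.002], [0.974, -0.226, -0.003], [-0.003, -0.002, -1.0]]
ft_force: [-24.2, -10.3, 22.5]
finger_gap: 0.574
-0.011124922911942977 0.16246870384306714 [ 560.22588574 -221.73922136   18.21401784] -21.252154981947566 -15.497210249931909 22.479550997962242
(array([-0.00161752,  0.00011413,  0.00214545]), array([-0.00101374,  0.00214167,  0.00020972]))
```

View pics/w6z.png

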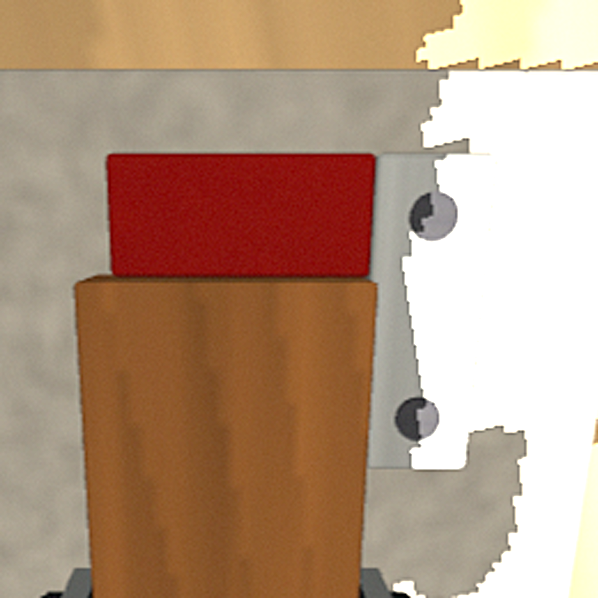

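The forces rise with no further motion (x 21 N, y 15 N) and no gap shows at the end stop, so the blank is home. I'll relax the preload, dwell, then lift straight up.

```bash
python3 -m handwheel '[{"translation":[-0.006,-0.015,0],"twist":[0,0,0],"jaw":45},{"translation":[-0.006,-0.015,0],"twist":[0,0,0],"jaw":45},{"translation":[-0.006,-0.015,0],"twist":[0,0,0],"jaw":45},{"translation":[-0.006,-0.015,0],"twist":[0,0,0],"jaw":45}]'
python3 -m handwheel '[{"translation":[0,0,-0.06],"twist":[0,0,0],"jaw":45},{"translation":[0,0,-0.2],"twist":[0,0,0],"jaw":45},{"translation":[0,0,-0.4],"twist":[0,0,0],"jaw":45},{"translation":[0,0,-0.6],"twist":[0,0,0],"jaw":45},{"translation":[0,0,-0.8],"twist":[0,0,0],"jaw":45},{"translation":[0,0,-1],"twist":[0,0,0],"jaw":45},{"translation":[0,0,-1],"twist":[0,0,0],"jaw":45}]'
python3 -m handwheel '[{"translation":[0,0,-0.4],"twist":[0,0,0],"jaw":45},{"translation":[0,0,-0.8],"twist":[0,0,0],"jaw":45},{"translation":[0,0,-1],"twist":[0,0,0],"jaw":45},{"translation":[0,0,-1],"twist":[0,0,0],"jaw":45}]'
python3 - <<'E'
from h import *
c,im=snap("wrist","w7"); c,im=snap("scene","s7"); print(env.observe()["joints"])
E
```

```text
clock: 9.38
eef_pos: [560.1, -221.7, 18.2]
orientation: [[0.226, 0.974, 0.001], [0.974, -0.226, -0.003], [-0.002, 0.001, -1.0]]
ft_force: [-9.2, -9.0, 13.3]
finger_gap: 0.567
clock: 10.25
eef_pos: [560.7, -220.4, 118.2]
orientation: [[0.226, 0.974, 0.003], [0.974, -0.226, -0.001], [-0.001, 0.003, -1.0]]
ft_force: [0.8, -0.2, -2.5]
finger_gap: 0.569
clock: 10.75
eef_pos: [560.4, -220.3, 216.9]
orientation: [[0.226, 0.974, 0.001], [0.974, -0.226, -0.001], [-0.0, 0.002, -1.0]]
ft_force: [0.2, 0.0, -1.8]
finger_gap: 0.57
[-5.02568100e-01  2.12335229e-01  1.39804793e+00  1.20043091e-04
  1.53290846e+00 -2.75090016e-01]
```

View pics/w7.png

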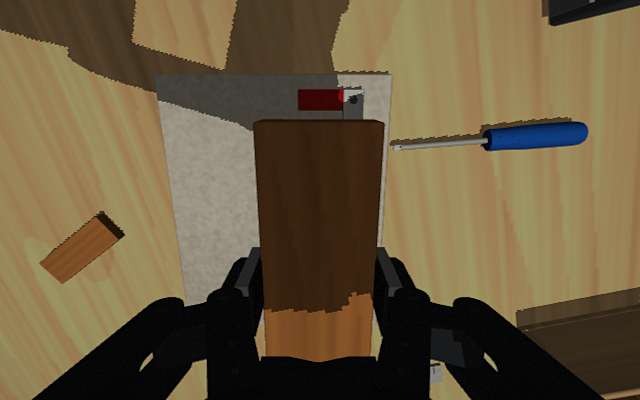

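View pics/s7.png

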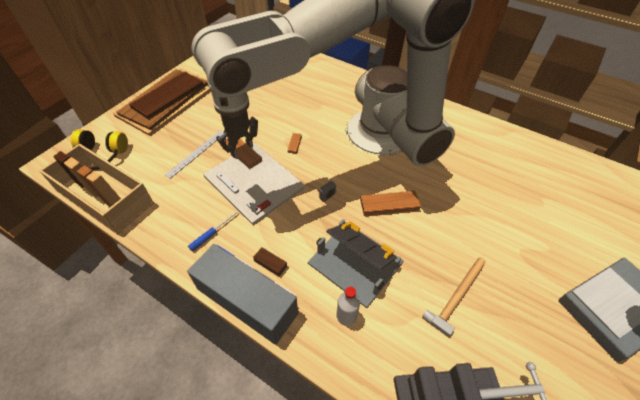

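The blank is held and lifted cleanly. Next I'll carry it over towards the table and measure the table.

```bash
python3 -m handwheel '[{"translation":[0.3,-0.15,-0.3],"twist":[0,0,0],"jaw":45},{"translation":[0.7,-0.3,-0.6],"twist":[0,0,0],"jaw":45},{"translation":[1,-0.5,-1],"twist":[0,0,0],"jaw":45},{"translation":[1,-0.5,-1],"twist":[0,0,0],"jaw":45}]'
python3 -m handwheel '[{"translation":[0.3,-0.15,0],"twist":[0,0,-0.06],"jaw":45},{"translation":[0.7,-0.3,0],"twist":[0,0,-0.12],"jaw":45},{"translation":[1,-0.6,-0.1],"twist":[0,0,-0.12],"jaw":45},{"translation":[1,-0.6,-0.1],"twist":[0,0,-0.12],"jaw":45}]'
python3 -m handwheel '[{"translation":[0.2,0,0],"twist":[0,0.06,0],"jaw":45},{"translation":[0.4,0,0],"twist":[0,0.12,0],"jaw":45},{"translation":[0.4,0,0],"twist":[0,0.16,0],"jaw":45},{"translation":[0.4,0,0],"twist":[0,0.16,0],"jaw":45},{"translation":[0.4,0,0],"twist":[0,0.16,0],"jaw":45}]'
python3 - <<'E'
from h import *
c,im=snap("wrist","w8"); np.save("c8.npy",c,allow_pickle=True); c,im=snap("scene","s8"); c,im=snap("top","t8"); print(env.observe()["joints"])
cv2.imwrite("pics/t8z.png",cv2.resize(im[130:220,210:330],None,fx=6,fy=6,interpolation=cv2.INTER_CUBIC))
E
```

```text
clock: 11.35
eef_pos: [533.9, -109.7, 318.2]
orientation: [[0.223, 0.975, 0.003], [0.975, -0.223, -0.001], [0.0, 0.003, -1.0]]
ft_force: [0.5, -0.5, -1.9]
finger_gap: 0.574
clock: 11.85
eef_pos: [497.2, 1.0, 325.4]
orientation: [[0.037, 0.999, -0.001], [0.999, -0.037, 0.0], [0.0, -0.001, -1.0]]
ft_force: [0.9, -1.3, -1.1]
finger_gap: 0.573
clock: 12.48
eef_pos: [499.7, 38.8, 325.4]
orientation: [[0.039, 0.999, 0.009], [0.968, -0.04, 0.247], [0.248, -0.001, -0.969]]
ft_force: [-0.3, 0.7, -1.6]
finger_gap: 0.57
[-0.23594854 -0.02570591  1.4552281   0.2500481   1.75651618 -0.1563116 ]
```

View pics/w8.png

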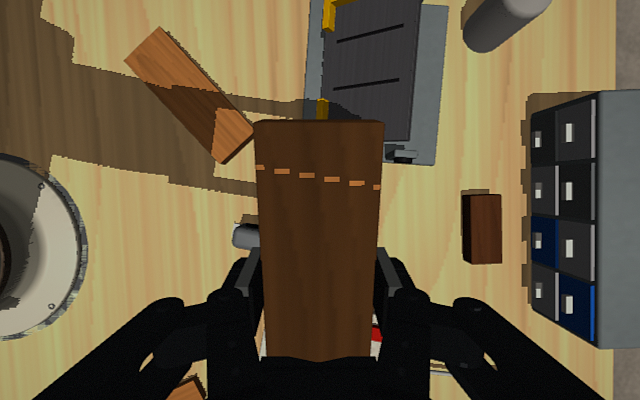

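View pics/s8.png

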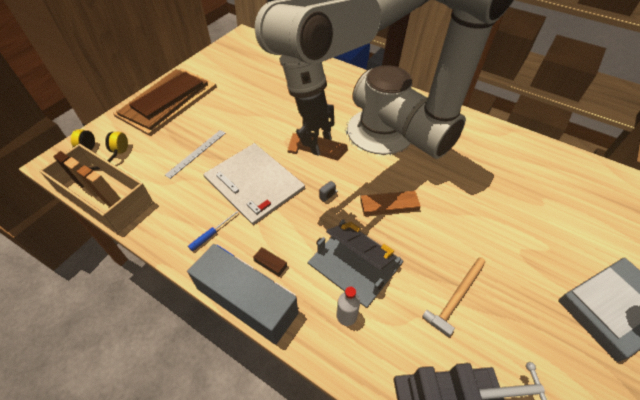

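The blank in hand hides the table's near cheek (table at cols 320–440). I'll shift so the table shows to the right of the blank.

```bash
python3 -m handwheel '[{"translation":[0.3,-0.4,0],"twist":[0,0,0],"jaw":45},{"translation":[0.6,-0.8,0.1],"twist":[0,0,0],"jaw":45},{"translation":[0.9,-1,0.2],"twist":[0,0,0],"jaw":45},{"translation":[0.9,-1,0.2],"twist":[0,0,0],"jaw":45},{"translation":[0.9,-1,0.2],"twist":[0,0,0],"jaw":45}]'
python3 - <<'E'
from h import *
c,im=snap("wrist","w9"); np.save("c9.npy",c,allow_pickle=True)
E
```

```text
clock: 13.25
eef_pos: [403.4, 135.4, 329.5]
orientation: [[0.037, 0.999, 0.01], [0.968, -0.038, 0.248], [0.248, 0.001, -0.969]]
ft_force: [0.3, -0.3, -1.5]
finger_gap: 0.569
```

View pics/w9.png

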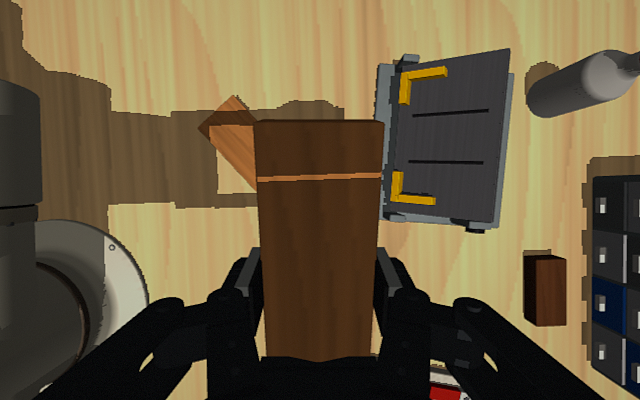

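The whole table is visible now: plate from (390,60) to (510,225), ledges and cheeks around (405,80) and (400,185). Zooming in.

```bash
python3 - <<'E'
import cv2,numpy as np
im=cv2.imread("pics/w9.png")[40:240,370:530]; z=cv2.resize(im,None,fx=3,fy=3,interpolation=cv2.INTER_CUBIC)
cv2.imwrite("pics/w9z.png",np.clip(z.astype(float)*1.6+20,0,255).astype(np.uint8))
im=cv2.imread("pics/t8.png")[140:215,225:305]; z=cv2.resize(im,None,fx=7,fy=7,interpolation=cv2.INTER_CUBIC); cv2.imwrite("pics/t8z.png",np.clip(z.astype(float)*1.6+20,0,255).astype(np.uint8))
im=cv2.imread("pics/s8.png")[210:310,300:410]; z=cv2.resize(im,None,fx=6,fy=6,interpolation=cv2.INTER_CUBIC); cv2.imwrite("pics/s8z.png",np.clip(z.astype(float)*1.6+20,0,255).astype(np.uint8))
E
```

```text
(no output)
```

View pics/w9z.png

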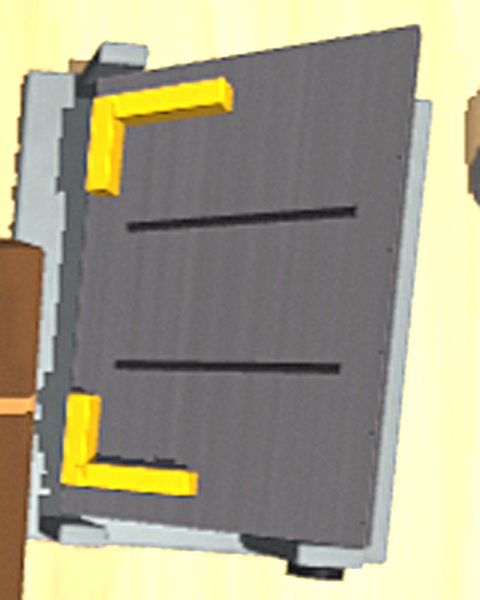

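View pics/t8z.png

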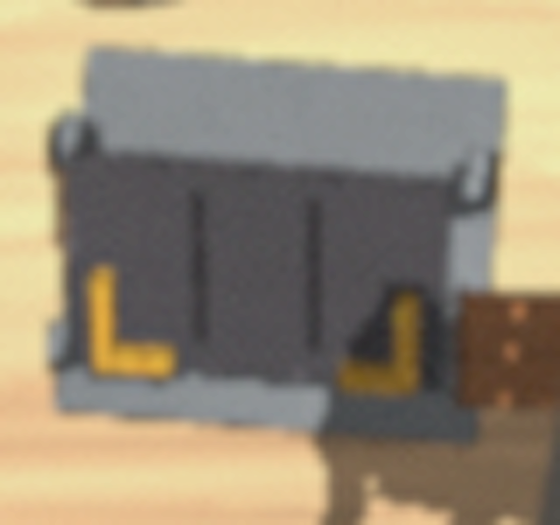

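View pics/s8z.png

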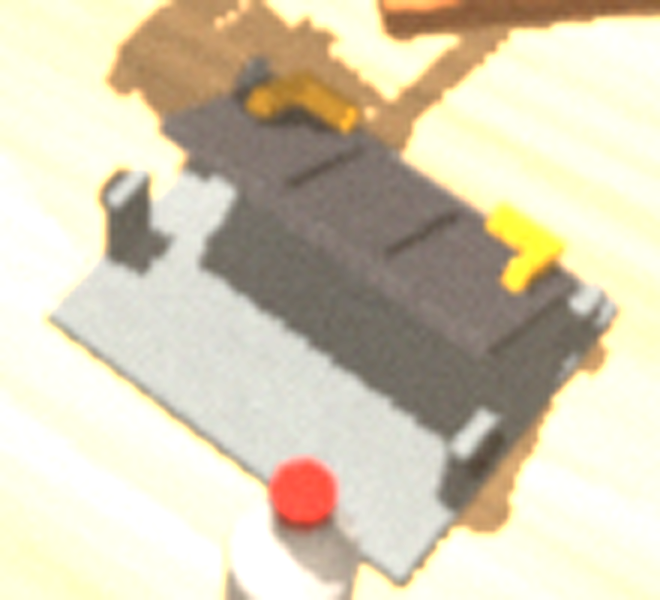

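```bash
python3 - <<'E'
import cv2,numpy as np
im=cv2.imread("pics/w9.png")
for n,(r,cc) in {"a":(50,385),"b":(165,380)}.items():
    z=cv2.resize(im[r:r+65,cc:cc+75],None,fx=9,fy=9,interpolation=cv2.INTER_NEAREST)
    cv2.imwrite(f"pics/w9{n}.png",np.clip(z.astype(float)*1.3+20,0,255).astype(np.uint8))
E
```

```text
(no output)
```

View pics/w9a.png

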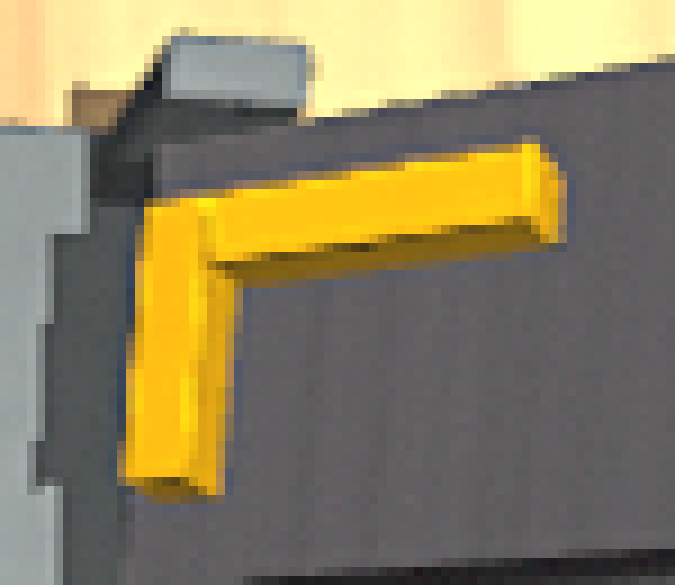

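View pics/w9b.png

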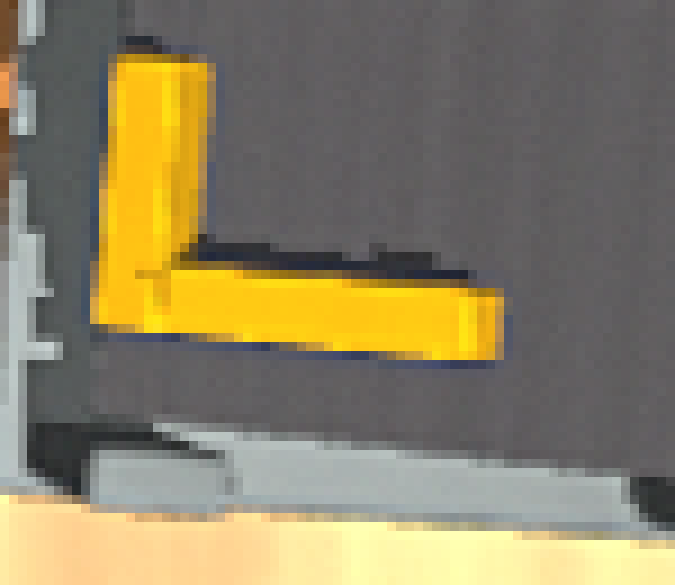

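```bash
cat > tab.py <<'E'
from h import *
from scipy.optimize import least_squares
from scipy.spatial.transform import Rotation as Ro
c=np.load("c9.npy",allow_pickle=True).item()
A=lambda x,y:(385+x/9-.5,50+y/9-.5); B=lambda x,y:(380+x/9-.5,165+y/9-.5); Z=lambda x,y:(370+x/3-.5,40+y/3-.5)
pts=[((-25,74,14),A(205,262)),((-25,74,0),A(238,285)),((-25,44,14),A(190,480)),((-25,44,0),A(222,495)),
((20,74,14),A(527,220)),((20,74,0),A(562,240)),((-25,-74,14),B(165,270)),((-25,-44,14),B(182,62)),((-25,-44,0),B(213,65)),
((20,-74,14),B(465,288)),((20,-74,0),B(503,293)),((85,98,0),Z(416,28)),((85,-98,0),Z(367,546)),((-40,98,0),A(152,148)),((-40,-98,0),B(90,415))]
M=np.array([p[0] for p in pts],float); U=np.array([p[1] for p in pts],float)
def Rt(yaw,t): return Ro.from_euler("ZY",[yaw,-t]).as_matrix()
if __name__=="__main__":
    f=foc(c);K=np.array([[f,0,c["cx"]],[0,f,c["cy"]],[0,0,1]])
    ok,rv,tv=cv2.solvePnP(M,U,K,None,flags=cv2.SOLVEPNP_SQPNP); ok,rv,tv=cv2.solvePnP(M,U,K,None,rv,tv,True)
    Rc=np.array(c["orientation"])@np.diag([1,-1,-1]); R=Rc@cv2.Rodrigues(rv)[0]; p=np.array(c["eye"])+Rc@tv.ravel()
    print("pnp home",p.round(1),"euler ZYX",Ro.from_matrix(R).as_euler("ZYX").round(3))
    r=cv2.projectPoints(M,rv,tv,K,None)[0][:,0]-U; print(r.round(1).tolist())
    def res(q): return (proj(c,q[:3]+M@Rt(q[3],q[4]).T)-U).ravel()
    s=least_squares(res,[*p,-0.05,0.5],loss="soft_l1"); print("roll-free",s.x.round(3),np.sqrt(np.mean(s.fun**2)))
    def res2(q):
        h=np.array([q[0],q[1],45.]); return (proj(c,h+(M+[35,0,0])@Rt(q[2],q[3]).T)-U).ravel()
    s2=least_squares(res2,[p[0]-30,p[1],-.05,.5],loss="soft_l1"); q=s2.x
    print("hinge45",q.round(3),np.sqrt(np.mean(s2.fun**2)),"home",(np.array([q[0],q[1],45])+Rt(q[2],q[3])@[35,0,0]).round(1))
E
python3 tab.py
```

```text
pnp home [544.6 228.6  72.2] euler ZYX [-0.112 -0.624  0.008]
[[-0.2, 0.3], [-0.1, 1.0], [-0.5, -0.3], [-0.3, 0.6], [0.3, 0.1], [-0.6, 1.4], [-0.4, -0.8], [-0.3, -0.6], [0.1, -0.2], [1.2, 0.1], [0.2, -0.5], [0.9, -0.9], [-0.4, 0.5], [0.0, -0.6], [-0.0, -0.3]]
roll-free [ 5.44588e+02  2.28616e+02  7.23190e+01 -1.09000e-01  6.22000e-01] 0.5752285726400581
hinge45 [ 5.19036e+02  2.32601e+02 -1.12000e-01  6.50000e-01] 0.9955016697432159 home [546.7 229.5  66.2]
```

```bash
cat >> h.py <<'E'
def tabR(yaw,t):
    from scipy.spatial.transform import Rotation as Ro
    T=Ro.from_euler("ZY",[yaw,-t]).as_matrix()
    return T,np.stack([T[:,1],T[:,0],-T[:,2]],1)
E
python3 - <<'E'
from h import *
T,R=tabR(-0.11,0.622); p=np.array([544.6,228.6,72.3])
for off in ([10,0,150],[10,0,60]):
    tgt=p+T@off; print(tgt.round(1),rel(tgt,R))
E
```

```text
[465.8 237.3 200. ] (array([0.69189188, 0.58205415, 1.51168608]), array([-0.3993879 , -0.16858025, -0.00620906]))
[517.9 231.5 126.9] (array([0.47421554, 1.10514982, 2.2109628 ]), array([-0.3993879 , -0.16858025, -0.00620906]))
```

```bash
python3 -m handwheel '[{"translation":[0.15,0.15,0.1],"twist":[-0.1,-0.042,0],"jaw":45},{"translation":[0.35,0.3,0.3],"twist":[-0.2,-0.084,0],"jaw":45},{"translation":[0.55,0.45,0.6],"twist":[-0.3,-0.126,0],"jaw":45},{"translation":[0.69,0.58,0.9],"twist":[-0.4,-0.169,-0.006],"jaw":45},{"translation":[0.69,0.58,1],"twist":[-0.4,-0.169,-0.006],"jaw":45},{"translation":[0.69,0.58,1],"twist":[-0.4,-0.169,-0.006],"jaw":45},{"translation":[0.69,0.58,1],"twist":[-0.4,-0.169,-0.006],"jaw":45}]'
python3 - <<'E'
from h import *
T,R=tabR(-0.11,0.622); p=np.array([544.6,228.6,72.3])
for off in ([10,0,100],[10,0,60]):
    tgt=p+T@off; print(tgt.round(1),rel(tgt,R))
c,im=snap("wrist","w10"); np.save("c10.npy",c,allow_pickle=True); print(env.observe()["joints"])
E
```

```text
clock: 14.18
eef_pos: [465.7, 223.7, 250.9]
orientation: [[0.113, 0.807, 0.58], [0.994, -0.092, -0.065], [0.001, 0.583, -0.812]]
ft_force: [0.5, -1.0, -0.7]
finger_gap: 0.568
[494.8 234.1 159.4] (array([ 0.1355282 , -0.30884515,  0.90444305]), array([ 0.00043669,  0.00062814, -0.00186978]))
[517.9 231.5 126.9] (array([ 0.13592247, -0.30912011,  1.30444276]), array([ 0.00043669,  0.00062814, -0.00186978]))
[ 0.5116728  -0.27570995  1.92074622 -0.41439838  1.00897066  0.76046732]
```

View pics/w10.png

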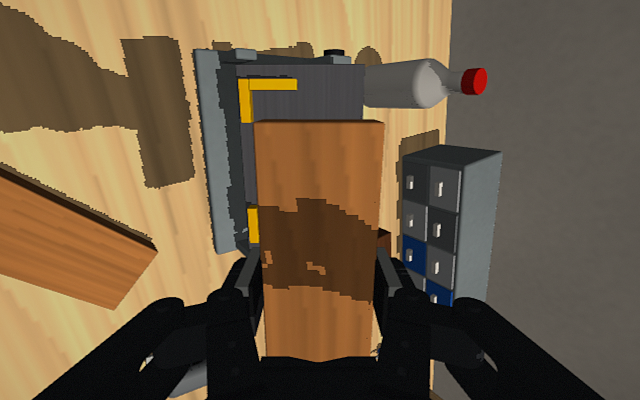

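The tool is now square to the plate, with the upper ledge and cheek visible at (265,95). I'll combine this view with the earlier one.

```bash
python3 - <<'E'
import cv2,numpy as np
im=cv2.imread("pics/w10.png")
z=cv2.resize(im[45:130,225:375],None,fx=5,fy=5,interpolation=cv2.INTER_NEAREST)
cv2.imwrite(f"pics/w10a.png",np.clip(z.astype(float)*1.3+20,0,255).astype(np.uint8))
z=cv2.resize(im[195:265,210:270],None,fx=8,fy=8,interpolation=cv2.INTER_NEAREST)
cv2.imwrite(f"pics/w10b.png",np.clip(z.astype(float)*1.3+20,0,255).astype(np.uint8))
E
```

```text
(no output)
```

View pics/w10a.png

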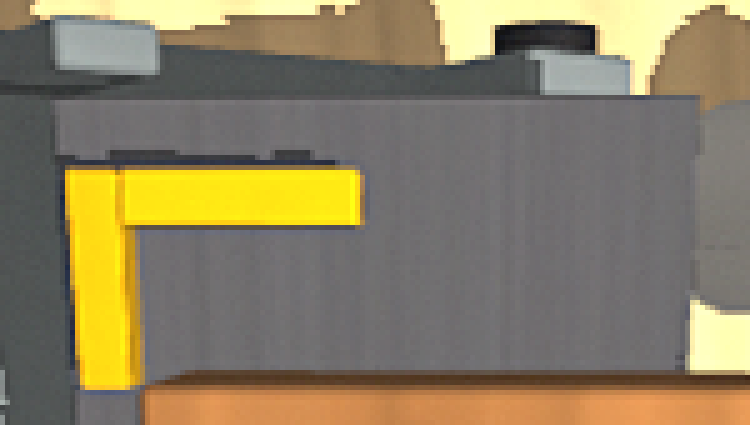

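View pics/w10b.png

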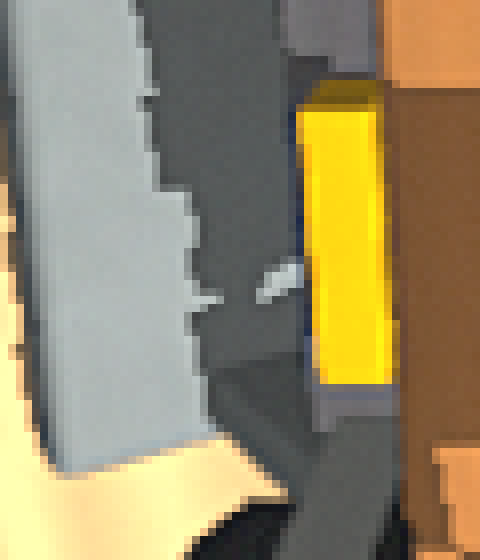

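```bash
cat > tab2.py <<'E'
from tab import *
c2=np.load("c10.npy",allow_pickle=True).item()
A2=lambda x,y:(225+x/5-.5,45+y/5-.5); B2=lambda x,y:(210+x/8-.5,195+y/8-.5)
p2=[((-25,74,14),A2(125,225)),((20,74,14),A2(359,225)),((-25,44,14),A2(132,388)),((-25,44,0),A2(142,387)),((85,98,0),A2(698,97)),((-40,98,0),A2(56,98)),((-25,-44,14),B2(377,105)),((-25,-44,0),B2(385,86))]
M2=np.array([p[0] for p in p2],float); U2=np.array([p[1] for p in p2],float)
r1=lambda q:(proj(c,q[:3]+M@Rt(q[3],q[4]).T)-U).ravel()
r2=lambda q:(proj(c2,q[:3]+M2@Rt(q[3],q[4]).T)-U2).ravel()
q0=[544.6,228.6,72.3,-.11,.62]
for nm,fn in(("v9",r1),("v10",r2),("both",lambda q:np.r_[r1(q),r2(q)])):
    s=least_squares(fn,q0,loss="soft_l1"); print(nm,s.x.round(3),np.sqrt(np.mean(s.fun**2)).round(2))
print(r2(s.x).reshape(-1,2).round(1).tolist())
E
python3 tab2.py
```

```text
v9 [ 5.44588e+02  2.28616e+02  7.23190e+01 -1.09000e-01  6.22000e-01] 0.58
v10 [ 5.44339e+02  2.28364e+02  7.29890e+01 -1.16000e-01  6.15000e-01] 0.54
both [ 5.44408e+02  2.28429e+02  7.30280e+01 -1.12000e-01  6.19000e-01] 0.59
[[-0.7, 0.2], [0.1, 0.1], [-0.1, 0.2], [0.6, -0.4], [-0.1, -0.2], [-1.2, -0.2], [-0.4, 0.4], [0.9, -1.3]]
```

Both views agree: table home (544.4, 228.4, 72.9), yaw -0.112, tilt 0.619. I'll descend 8 mm uphill of home.

```bash
cat >> h.py <<'E'
TP=np.array([544.4,228.4,72.9]); TT,TR=tabR(-0.112,0.619)
def tstat(off=None):
    s=env.observe(); print("TCP in table",(TT.T@(s["eef_pos"]-TP)).round(1),"F table",(TT.T@s["ft_force"]).round(1),"gap",round(s["finger_gap"],3))
    if off is not None: print("rel",*rel(TP+TT@np.array(off,float),TR))
E
python3 -c "
from h import *
tstat([8,0,40])"
```

```text
TCP in table [ 40.1 -13.6 190. ] F table [-0.6  0.7 -1.7] gap 0.57
rel [ 0.13488172 -0.3273037   1.49885439] [ 2.65379799e-03 -7.55338631e-05 -9.95298057e-04]
```

```bash
python3 -m handwheel '[{"translation":[0.07,-0.16,0.3],"twist":[0,0,0],"jaw":45},{"translation":[0.135,-0.32,0.6],"twist":[0.003,0,-0.001],"jaw":45},{"translation":[0.135,-0.32,0.9],"twist":[0.003,0,-0.001],"jaw":45},{"translation":[0.135,-0.32,1],"twist":[0.003,0,-0.001],"jaw":45},{"translation":[0.135,-0.32,1],"twist":[0.003,0,-0.001],"jaw":45}]'
python3 -m handwheel '[{"translation":[0,0,0.2],"twist":[0,0,0],"jaw":45},{"translation":[0,0,0.4],"twist":[0,0,0],"jaw":45},{"translation":[0,0,0.5],"twist":[0,0,0],"jaw":45},{"translation":[0,0,0.5],"twist":[0,0,0],"jaw":45}]'
python3 -c "
from h import *
tstat([8,0,4])
c,im=snap('wrist','w11'); np.save('c11.npy',c,allow_pickle=True)"
```

```text
clock: 14.85
eef_pos: [498.9, 233.9, 150.3]
orientation: [[0.111, 0.81, 0.576], [0.994, -0.09, -0.065], [-0.001, 0.579, -0.815]]
ft_force: [-0.2, -0.4, -1.0]
finger_gap: 0.568
clock: 15.35
eef_pos: [527.3, 231.3, 109.4]
orientation: [[0.11, 0.81, 0.576], [0.994, -0.089, -0.064], [-0.001, 0.58, -0.815]]
ft_force: [-0.8, -0.0, -0.1]
finger_gap: 0.573
TCP in table [ 7.1  1.  39.8] F table [-0.7 -0.1  0.3] gap 0.573
rel [-0.01006055  0.00934046  0.35805307] [-0.00046519 -0.00030683  0.00148839]
```

View pics/w11.png

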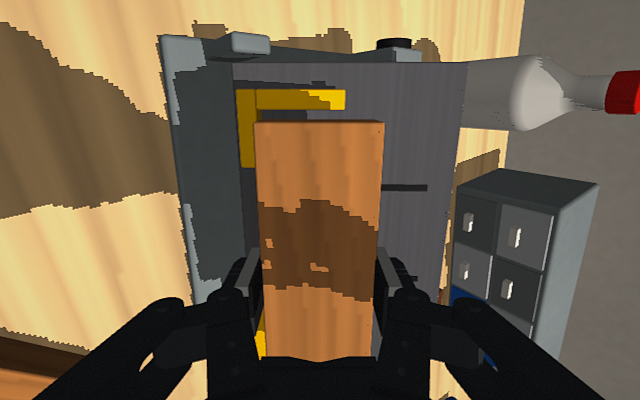

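```bash
cat >> h.py <<'E'
def ontab(c,uv,z):
    d=ray(c,uv)@TT; e=TT.T@(np.array(c["eye"])-TP); return (e+d*((z-e[2])/d[:,2])[:,None]).round(1)
E
python3 - <<'E'
from h import *
c=np.load('c11.npy',allow_pickle=True).item()
im=cv2.imread('pics/w11.png'); cv2.imwrite('pics/w11z.png',cv2.resize(im[70:180,225:400],None,fx=4.5,fy=4.5,interpolation=cv2.INTER_NEAREST))
print("cheek",ontab(c,[[300,109],[345,108],[258,166]],14)); print("blank end",ontab(c,[[255,122],[384,121]],59.8))
E
```

```text
cheek [[ -2.9  74.3  14. ]
 [ 20.1  74.8  14. ]
 [-25.9  44.8  14. ]]
blank end [[-17.4  70.6  59.8]
 [ 31.1  71.1  59.8]]
```

View pics/w11z.png

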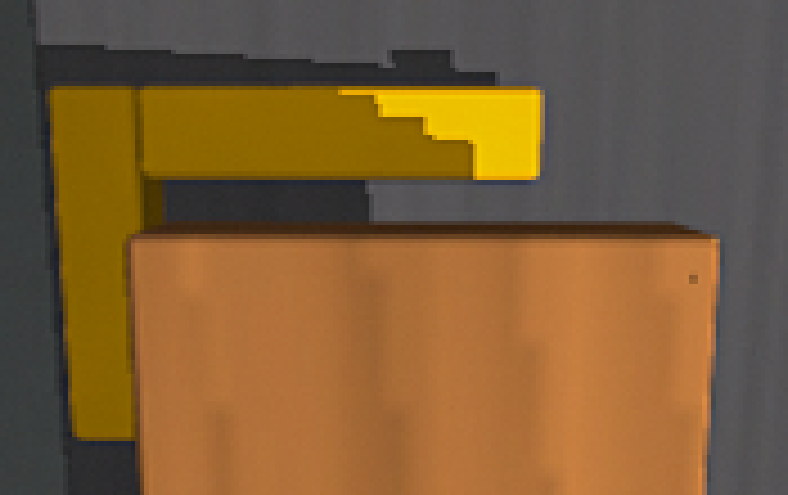

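Cheek face at y 74.5, blank end at 70.9, so it fits. I'll descend towards contact.

```bash
python3 -m handwheel '[{"translation":[-0.005,0,0.1],"twist":[0,0,0],"jaw":45},{"translation":[-0.007,0.005,0.2],"twist":[0,0,0],"jaw":45},{"translation":[-0.007,0.005,0.3],"twist":[0,0,0],"jaw":45},{"translation":[-0.007,0.005,0.35],"twist":[0,0,0],"jaw":45},{"translation":[-0.007,0.005,0.35],"twist":[0,0,0],"jaw":45}]'
python3 -c "
from h import *
tstat()"
python3 -m handwheel '[{"translation":[0,0,0.01],"twist":[0,0,0],"jaw":45},{"translation":[0,0,0.02],"twist":[0,0,0],"jaw":45},{"translation":[0,0,0.02],"twist":[0,0,0],"jaw":45}]'
python3 -c "
from h import *
tstat()"
python3 -m handwheel '[{"translation":[0,0,0.01],"twist":[0,0,0],"jaw":45},{"translation":[0,0,0.015],"twist":[0,0,0],"jaw":45},{"translation":[0,0,0.015],"twist":[0,0,0],"jaw":45}]'
python3 -c "
from h import *
tstat()
c,im=snap('wrist','w12')
cv2.imwrite('pics/w12z.png',cv2.resize(im[0:230,200:450],None,fx=2.5,fy=2.5))"
```

```text
clock: 16.02
eef_pos: [547.7, 228.3, 80.2]
orientation: [[0.109, 0.811, 0.575], [0.994, -0.088, -0.064], [-0.001, 0.579, -0.815]]
ft_force: [-0.7, -0.3, -0.7]
finger_gap: 0.567
TCP in table [6.9 0.3 4.1] F table [-0.9 -0.3 -0.2] gap 0.567
clock: 16.4
eef_pos: [548.8, 228.4, 79.3]
orientation: [[0.109, 0.81, 0.576], [0.994, -0.088, -0.064], [-0.001, 0.58, -0.815]]
ft_force: [-0.3, -0.1, -1.6]
finger_gap: 0.568
TCP in table [7.3 0.5 2.6] F table [-1.2 -0.1 -1.1] gap 0.568
clock: 16.77
eef_pos: [549.5, 228.4, 78.5]
orientation: [[0.109, 0.81, 0.576], [0.994, -0.088, -0.064], [-0.001, 0.58, -0.815]]
ft_force: [-14.9, -1.5, 11.5]
finger_gap: 0.565
TCP in table [7.4 0.5 1.6] F table [-5.2 -3.2 17.8] gap 0.565
```

View pics/w12z.png

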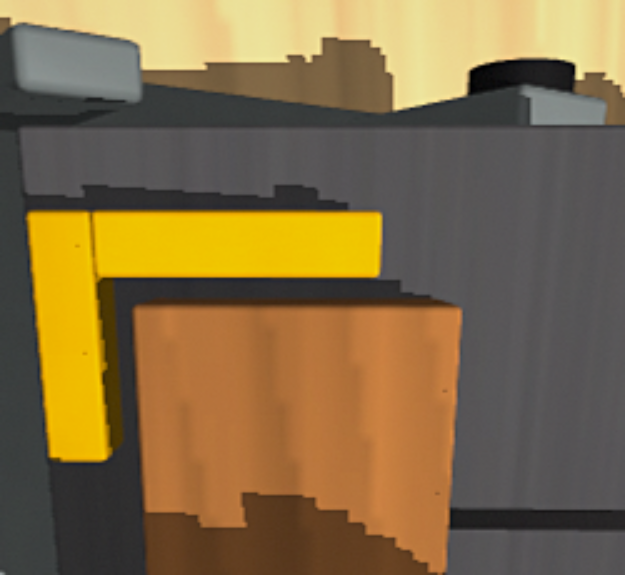

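Contact came at TCP z of about 1.6 mm with 18 N, and the blank is square to the ledges. Sliding downhill to the ledges.

```bash
python3 -m handwheel '[{"translation":[0,-0.02,-0.003],"twist":[0,0,0],"jaw":45},{"translation":[0,-0.04,-0.003],"twist":[0,0,0],"jaw":45},{"translation":[0,-0.055,-0.003],"twist":[0,0,0],"jaw":45},{"translation":[0,-0.055,-0.003],"twist":[0,0,0],"jaw":45}]'
python3 -c "
from h import *
tstat()"
python3 -m handwheel '[{"translation":[0,-0.005,0],"twist":[0,0,0],"jaw":45},{"translation":[0,-0.01,0],"twist":[0,0,0],"jaw":45},{"translation":[0,-0.01,0],"twist":[0,0,0],"jaw":45}]'
python3 -c "
from h import *
tstat()"
python3 -m handwheel '[{"translation":[0,-0.005,0],"twist":[0,0,0],"jaw":45},{"translation":[0,-0.01,0],"twist":[0,0,0],"jaw":45},{"translation":[0,-0.01,0],"twist":[0,0,0],"jaw":45}]'
python3 -c "
from h import *
tstat()
c,im=snap('wrist','w13')
cv2.imwrite('pics/w13z.png',cv2.resize(im[0:230,200:450],None,fx=2.5,fy=2.5))"
```

```text
clock: 17.32
eef_pos: [545.3, 229.0, 75.4]
orientation: [[0.109, 0.81, 0.577], [0.994, -0.088, -0.064], [-0.001, 0.58, -0.814]]
ft_force: [-2.7, 0.7, 5.7]
finger_gap: 0.574
TCP in table [2.1 0.7 1.6] F table [1.1 0.4 6.3] gap 0.574
clock: 17.7
eef_pos: [544.5, 229.1, 74.8]
orientation: [[0.109, 0.81, 0.577], [0.994, -0.088, -0.064], [-0.001, 0.58, -0.814]]
ft_force: [-1.1, 0.4, 5.6]
finger_gap: 0.571
TCP in table [1.2 0.7 1.5] F table [2.3 0.3 5.2] gap 0.571
clock: 18.08
eef_pos: [544.0, 229.1, 74.5]
orientation: [[0.109, 0.809, 0.577], [0.994, -0.088, -0.064], [-0.0, 0.581, -0.814]]
ft_force: [5.3, -1.3, 5.0]
finger_gap: 0.569
TCP in table [0.6 0.7 1.5] F table [ 7.4 -0.7  0.9] gap 0.569
```

View pics/w13z.png

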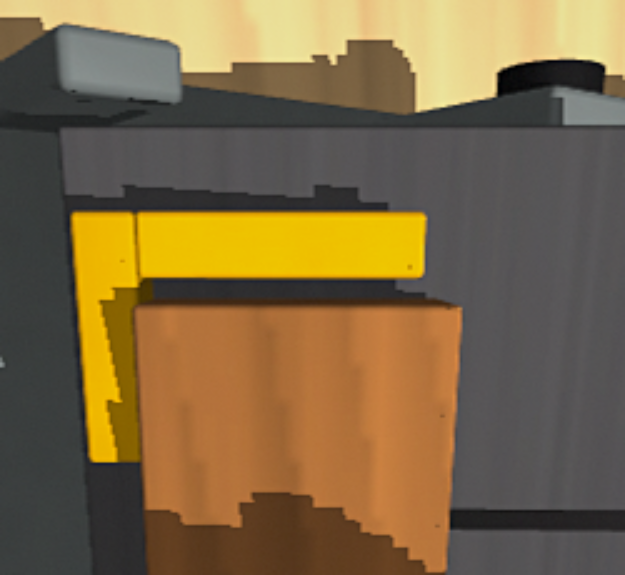

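It's against the ledges (7 N, motion stopped). A light seating push, then release.

```bash
python3 -m handwheel '[{"translation":[0,-0.005,0.005],"twist":[0,0,0],"jaw":45},{"translation":[0,-0.005,0.007],"twist":[0,0,0],"jaw":45},{"translation":[0,-0.005,0.007],"twist":[0,0,0],"jaw":45}]'
python3 -c "
from h import *
tstat()"
python3 -m handwheel '[{"translation":[0,0,0],"twist":[0,0,0],"jaw":54},{"translation":[0,0,0],"twist":[0,0,0],"jaw":58},{"translation":[0,0,0],"twist":[0,0,0],"jaw":66},{"translation":[0,0,0],"twist":[0,0,0],"jaw":75},{"translation":[0,0,0],"twist":[0,0,0],"jaw":75},{"translation":[0,0,0],"twist":[0,0,0],"jaw":75}]'
python3 -c "
from h import *
tstat()
c,im=snap('wrist','w14'); np.save('c14.npy',c,allow_pickle=True)"
```

```text
clock: 18.5
eef_pos: [544.1, 229.1, 74.4]
orientation: [[0.109, 0.809, 0.578], [0.994, -0.088, -0.064], [-0.0, 0.581, -0.814]]
ft_force: [-6.8, -3.4, 18.3]
finger_gap: 0.573
TCP in table [0.6 0.7 1.4] F table [ 5.4 -4.2 18.6] gap 0.573
clock: 19.25
eef_pos: [543.4, 228.9, 72.9]
orientation: [[0.109, 0.81, 0.576], [0.994, -0.088, -0.064], [-0.001, 0.58, -0.815]]
ft_force: [0.5, 0.4, -0.1]
finger_gap: 0.881
TCP in table [-0.8  0.4  0.6] F table [ 0.3  0.4 -0.3] gap 0.881
```

View pics/w14.png

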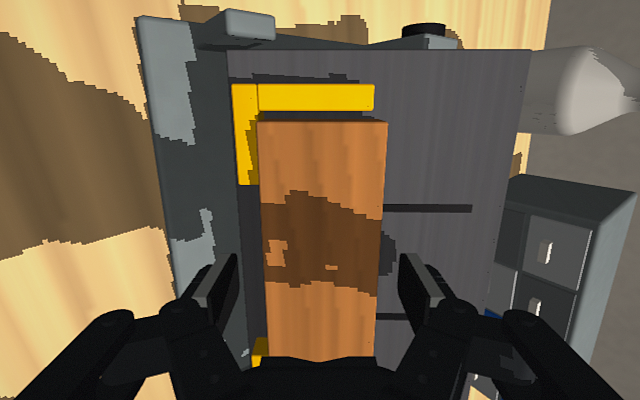

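Released, with the fingers clear on both sides. I'll retract along the plate normal and check.

```bash
python3 -m handwheel '[{"translation":[0,0,-0.1],"twist":[0,0,0],"jaw":75},{"translation":[0,0,-0.4],"twist":[0,0,0],"jaw":75},{"translation":[0,0,-0.8],"twist":[0,0,0],"jaw":80},{"translation":[0,0,-1],"twist":[0,0,0],"jaw":85},{"translation":[0,0,-1],"twist":[0,0,0],"jaw":85}]'
python3 -m handwheel '[{"translation":[-0.4,0,-0.4],"twist":[0,0,0],"jaw":85},{"translation":[-0.8,0,-0.5],"twist":[0,0,0],"jaw":85},{"translation":[-0.8,0,-0.5],"twist":[0,0,0],"jaw":85},{"translation":[-0.8,0,-0.5],"twist":[0,0,0],"jaw":85}]'
python3 -c "
from h import *
tstat()
c,im=snap('wrist','w15'); np.save('c15.npy',c,allow_pickle=True); c,im=snap('scene','s15')"
```

```text
clock: 19.92
eef_pos: [485.7, 235.9, 156.4]
orientation: [[0.108, 0.809, 0.578], [0.994, -0.089, -0.062], [0.001, 0.582, -0.813]]
ft_force: [0.4, 0.6, 0.0]
finger_gap: 0.996
clock: 20.42
eef_pos: [448.5, 158.9, 194.8]
orientation: [[0.11, 0.81, 0.576], [0.994, -0.089, -0.065], [-0.001, 0.579, -0.815]]
ft_force: [0.6, 0.6, 0.7]
finger_gap: 0.996
TCP in table [ -0.5 -79.8 150.1] F table [0.9 0.7 0.2] gap 0.996
```

View pics/w15.png

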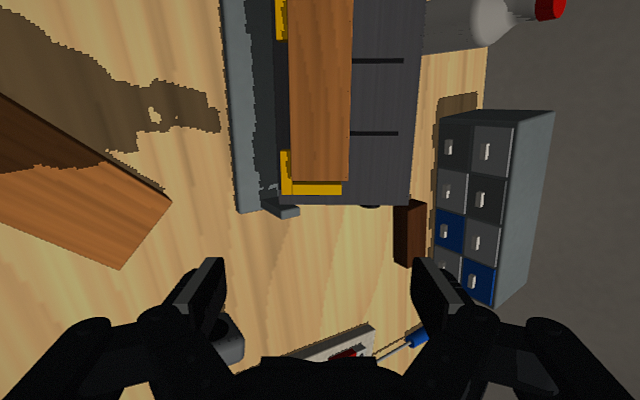

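View pics/s15.png

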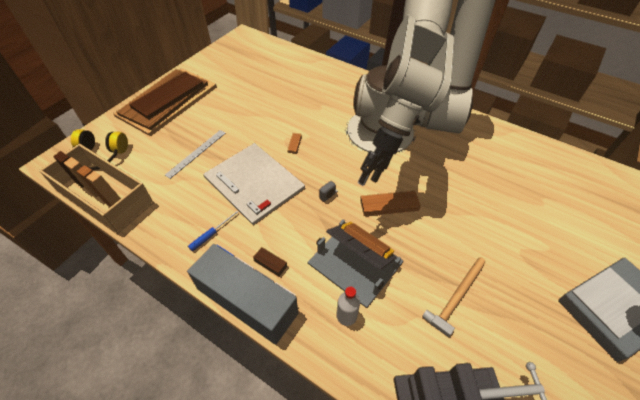

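```bash
python3 - <<'E'
from h import *
c=np.load('c15.npy',allow_pickle=True).item()
im=cv2.imread('pics/w15.png'); cv2.imwrite('pics/w15z.png',np.clip(1.3*cv2.resize(im[140:215,265:365],None,fx=7,fy=7,interpolation=cv2.INTER_NEAREST).astype(float),0,255).astype(np.uint8))
hsv=cv2.cvtColor(im,cv2.COLOR_BGR2HSV); h,s,v=cv2.split(hsv)
yel=(h>20)&(h<32)&(s>200); br=(h<18)&(s>110)&(v>60); 
L=[];R=[]
for r in range(40,175,4):
    u=np.where(br[r,280:360])[0]+280
    L.append((u.min()-.5,r)); R.append((u.max()+.5,r))
for p in(L,R):
    w=ontab(c,p,20); print(np.median(w[:,0]), np.polyfit(w[:,1],w[:,0],1)[0])
print("blank end",ontab(c,[[300,180.5],[340,181]],20)); print("cheek",ontab(c,[[300,183],[335,183.5]],14))
E
```

```text
-25.15 -0.0012646786147060475
25.1 -0.00431292000921765
blank end [[-17.  -69.4  20. ]
 [ 18.3 -69.8  20. ]]
cheek [[-17.4 -73.2  14. ]
 [ 14.2 -73.6  14. ]]
```

View pics/w15z.png

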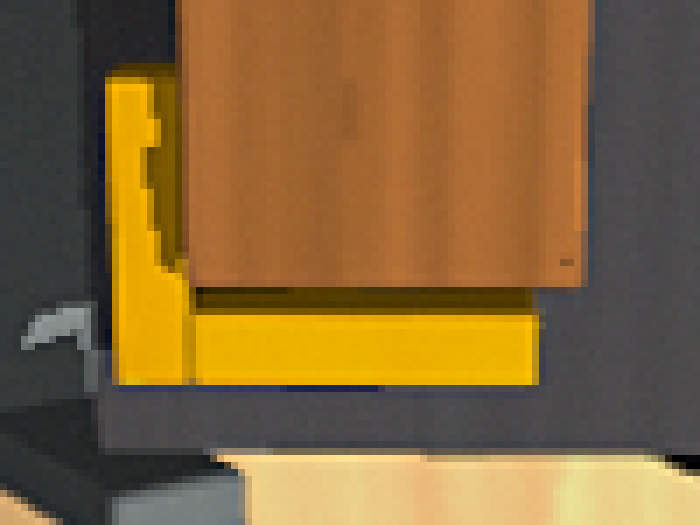

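The blank measures x ≈ 0, y ≈ +0.5 and skew below 0.005 rad, flat, with its edge against the ledges. Handing in.

```bash
python3 -c "
from h import *
print(env.finish_job(), env.observe()['clock'])"
```

```text
the job is handed in; nothing more can be done
the job is handed in; nothing more can be done
```

I slid the blank into the corner, lifted it straight out, and laid it on the drilling table. The job was handed in just after 20 s, but `finish_job()` reports no verdict.

**Corner:** I gripped the blank across its 50 mm width and slid it along the board without lifting. I stopped when it no longer moved and the force had built up, to about 21 N at the back stops and 15 N at the end stop. The camera showed no gap there.

**Table:** Two camera views agreed on a tilt of about 0.62 rad. I set the blank down 8 mm uphill, slid it down until it met the ledges, let go and backed the arm off.

**Last checks:**
- **Position:** along the slope it is within about 0.2 mm of home, and about 0.5 mm off centre between the cheeks.
- **Skew and flatness:** skew is under 0.005 rad. I judged flatness by eye in the pictures; I didn't measure it.
- **Contact:** about 4 mm is free at each cheek, the fingers are clear, and the force reading is close to zero.
- **Surroundings:** the bystanders look unmoved in the last scene picture. I didn't remeasure the table's tilt after letting go, but the final picture fits the pose I had measured.

**Disagreement:** the plate's face sits about 9 mm above a plane through the hinge line at 45 mm. I used the camera-measured height. Contact then came about 1.5 mm above that height, and I did not find out why.

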